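Load a board preheater and set its guarded selector by the number of boards

ROBOT

A 6-joint arm with a two-finger parallel gripper is mounted at the origin on a cart in front of the work surface, level with it; the furniture and walls round the work are solid. World frame = base frame: x ahead of the robot, y to its left, z up, the work surface at z = 0. Lengths are in mm, angles in rad, forces in N, time in s.
With the tool pointing down it reaches from about 375 to 975 mm from the base axis. Payload 3.8 kg.
Tool frame: the origin (TCP) lies at the very end of the fingers, on their centre line; the grasp point (between the pads) lies 19 mm behind it; z points along the fingers, y is the line along which they close (so a half turn about z gives the same grasp; the last joint's range is limited). The gripper opens to 85 mm and grips with 20 to 120 N. Pads are 22 mm wide; open, the fingers measure 114 mm over their backs; the gripper's body (76 mm by 85 mm) begins 54 mm behind the grasp point. The pads swing forward as they close: fully open they stand 13 mm farther back than shut.
Start: joints at [-1.177, 0.264, 1.604, -0, 1.274, -0.037], TCP at [281.873, -613.323, 195.28] pointing down, gripper open.
Joint ranges: [-2.63, 2.63], [-0.94, 2.18], [0.31, 2.57], [-1.31, 4.45], [0, 2.66], [-2.55, 2.55]. Speed limits (rad/s): [2.57, 2.57, 3.14, 3.14, 3.14, 3.14].

INTERFACE

Orientations are given as a rotation vector (axis times angle).
In Python, from bench import get_obs, capture, sign_off gives the robot as it stands.
- The arm moves only by the tool drive_tool, never from a script. Its argument "rows" is a list of rows, each a list of 3 entries, a list of its own where there are three numbers: the shift along the tool's x, y, z in m, then the turn, a rotation vector about the tool's x, y, z in rad, then the finger opening in m, from 0 to 0.0854. In form: [[[tx, ty, tz], [rx, ry, rz], claw], ...]. A call has 1 to 8 rows; each row is the pose to reach, as a shift and turn from the pose commanded when the call began, along the tool's axes at that moment; what a row does not reach only later rows make up. A row lasts 1/8 s, in which the tool goes at most 62.5 mm and 10.7 degrees, less where a joint would pass 70% of its speed; a pose out of reach is approached as far as the arm can. A call with a gripper value outside its range is refused whole. The fingers move at their own pace and stop on an object; "force" is the grip in N (left out, the last holds). Time passes only in rows, so rows that repeat a pose let the fingers close. It gives the time, the measured TCP pose, the force and the opening at its end, in the units of the state.
- get_obs(): the state, without advancing time (a new reading comes with each control period).
- capture(name): name is "side" or "top" or "wrist"; returns a dict with "pixels" (480x640x3 uint8, red, green, blue), "depth" (480x640 float32, mm along the optical axis (not along the pixel's ray), 0 where there is no reading), "intrinsics" (3x3 intrinsics, pixels), "view" (4x4, takes a point from world to camera coordinates). Camera axes: x right, y up, looking along -z (the intrinsics and any distortion apply to the point x, -y, -z); pixel columns grow to the right and rows downward; lengths in mm; the calibration is good to about 2 mm. A picture is of the moment at which its call begins.
- sign_off(): hands the job in, once; it reports no verdict.
The state is a dict: "time": time; "joint_positions": joint angles; "joint_velocities": joint speeds; "joint_efforts": joint torques, N m; "tcp_pos": TCP position; "eef_rot": TCP orientation; "contact_force": force on the tool from outside, world axes, zero at the start; "wrist_torque": the same for the moment, N m; "width": finger opening in mm.
Only numpy, scipy, OpenCV 4.12 (cv2) and the standard library are available. Lean on these libraries where they do the work, as an engineer would, in place of code of your own. Each camera call takes 0.05 s, during which the arm holds its last target. There are 200 camera calls.

TASK

Lay every one of the palletised circuit boards (black boards in flat metal frames) that lie loose at the left of the preheater (there are two to four) flat on the floor of its hot plate, each in a bay of its own, and let go. Then swing the clear cover of the control box up past upright so that it stays open, turn the selector under it to the number of boards you loaded (the broad mark is off, every click clockwise from it counts one board), close the cover fully again, and only then press the start button right down. Leave the pot of tip cleaner where it stands.

Things in the scene. Friction and masses are not known exactly. Their poses are not given: they have to be found in the camera images.
- board_a: black circuit board fixed in a flat metal pallet; the pallet is 66 (its x) x 86 (its y) x 10 mm high with plain upright edges, the parts on the board reach 20 mm; about 130 g; origin at the centre of its underside, z up. Two to four of the four boards are present (None if absent); lies flat on the table at first. Grip it across the 66 mm, with the fingers on the pallet's edges.
- board_b: black circuit board fixed in a flat metal pallet; the pallet is 66 (its x) x 86 (its y) x 10 mm high with plain upright edges, the parts on the board reach 20 mm; about 130 g; origin at the centre of its underside, z up. Two to four of the four boards are present (None if absent); lies flat on the table at first. Grip it across the 66 mm, with the fingers on the pallet's edges.
- board_c: black circuit board fixed in a flat metal pallet; the pallet is 66 (its x) x 86 (its y) x 10 mm high with plain upright edges, the parts on the board reach 20 mm; about 130 g; origin at the centre of its underside, z up. Two to four of the four boards are present (None if absent); lies flat on the table at first. Grip it across the 66 mm, with the fingers on the pallet's edges.
- board_d: black circuit board fixed in a flat metal pallet; the pallet is 66 (its x) x 86 (its y) x 10 mm high with plain upright edges, the parts on the board reach 20 mm; about 130 g; origin at the centre of its underside, z up. Two to four of the four boards are present (None if absent); lies flat on the table at first. Grip it across the 66 mm, with the fingers on the pallet's edges.
- preheater: fixed low hot plate, 208 x 208 mm; origin at the centre of its underside. Its floor is 25 mm above the origin; a rim 6 mm thick round it and a cross of ribs 4 mm thick, both 8 mm high, part it into four bays of 96 x 96 mm, centred at x, y = +-50 mm; the walls across x have 60 mm wide notches for fingers at y = +-50 mm. A board lies in a bay with its y along the plate's y.
- controller: fixed control box of the preheater, 125 (x) x 120 (y) x 45 mm high; origin at the centre of its underside, front faces its -x. Selector under the clear cover at its left (+y), start button at its right. 
- selector (a joint): rotary selector with click stops every 30 degrees (0.524 rad): 0 = off at the broad mark, position k at k x 0.524 rad, positions 0 to 7, growing clockwise seen from above. A sprung ball pulls it into the nearest stop when let go; about 0.1 N m turns it over a click. It stands at 5, 6 or 7 at first.
- selector_grip (a point): on the selector's axis at the height to grip, 17 mm above the panel (62 mm above the underside of the control box). The selector is a disc 44 mm across and 5 mm high with an upright bar across it: 44 mm long, 12 mm wide, its top 27 mm above the panel. Only its bar is gripped.
- selector_pointer (a point): top of the pointing end of the selector's bar (marked by a white line), 22 mm from the axis. Seen from above it points, counter-clockwise from the controller's +x, at 1.833 rad (105 degrees) minus the joint value.
- cover (a joint): clear guard cover over the selector, 100 x 74 x 42 mm, hinged along the controller's y at the back of the box; 0 = closed, grows as it swings up and back, 1.57 = upright, 2.1 = stop. Light, and the stiff hinge keeps it where it is left (about 1 N at the handle moves it).
- cover_handle (a point): middle of the cover's handle: a round bar 12 mm thick and 36 mm long along the controller's y, 24 mm in front of the cover's front wall on a web 12 mm wide (y) x 7 mm. When closed it is 124 mm in front of the hinge and 32 mm above it. Pinched at its two ends (36 mm) from above, it pivots between the fingers as the cover swings.
- cover_hinge (a point): middle of the cover's hinge axis, 46 mm above the underside of the control box; fixed
- start (a joint): start button travel: 0 = up, 0.006 m = fully down, about 5 N; springs back when released
- start_top (a point): centre of the top of the start button, a round button 24 mm across on the control box's right; pressed straight down
- cleaner_pot: bystander: black round pot of brass tip cleaner, 62 mm across, 40 mm high; origin at the centre of its underside; stands beside the boards. Above and behind it hangs a fixed lamp shade (about x 0.64 to 0.77, y 0.19 to 0.32, z 0.52 to 0.68): sweep with the arm drawn in to keep its upper links clear of it

How it is judged (in metres and radians):
On the way, in this order (a step that is already met when the one before it is completed fails the run):
1. all the boards lie flat in the bays of the hot plate, let go (x of board_a in the frame of preheater between -0.08 and 0.08 m and y of board_a in the frame of preheater between -0.075 and 0.075 m and z of board_a in the frame of preheater between 0.02 and 0.029 m and angle between each of board_a, board_b, board_c, board_d's own z axis and vertical below 0.06 rad and linear speed of each of board_a, board_b, board_c, board_d below 0.03 m/s and contact force between each of board_a, board_b, board_c, board_d and the fingers below 0.2 N and x of board_b in the frame of preheater between -0.08 and 0.08 m and y of board_b in the frame of preheater between -0.075 and 0.075 m and z of board_b in the frame of preheater between 0.02 and 0.029 m and x of board_c in the frame of preheater between -0.08 and 0.08 m and y of board_c in the frame of preheater between -0.075 and 0.075 m and z of board_c in the frame of preheater between 0.02 and 0.029 m and x of board_d in the frame of preheater between -0.08 and 0.08 m and y of board_d in the frame of preheater between -0.075 and 0.075 m and z of board_d in the frame of preheater between 0.02 and 0.029 m), for 0.2 s.
2. the cover stands open past upright (value of joint cover above 1.57 rad), for 0.2 s.
3. the selector is set to the number of boards, the cover still open (value of joint selector below 2.225 rad and (value of joint selector above 1.963 rad or (height (world z) of board_a below -5 m and value of joint selector above 1.44 rad) or (height (world z) of board_b below -5 m and value of joint selector above 1.44 rad) or (height (world z) of board_c below -5 m and value of joint selector above 1.44 rad) or (height (world z) of board_d below -5 m and value of joint selector above 1.44 rad) or (height (world z) of each of board_a, board_b below -5 m and value of joint selector above 0.916 rad) or (height (world z) of each of board_a, board_c below -5 m and value of joint selector above 0.916 rad) or (height (world z) of each of board_a, board_d below -5 m and value of joint selector above 0.916 rad) or (height (world z) of each of board_b, board_c below -5 m and value of joint selector above 0.916 rad) or (height (world z) of each of board_b, board_d below -5 m and value of joint selector above 0.916 rad) or (height (world z) of each of board_c, board_d below -5 m and value of joint selector above 0.916 rad)) and not (height (world z) of board_a below -5 m and value of joint selector above 1.702 rad) and not (height (world z) of board_b below -5 m and value of joint selector above 1.702 rad) and not (height (world z) of board_c below -5 m and value of joint selector above 1.702 rad) and not (height (world z) of board_d below -5 m and value of joint selector above 1.702 rad) and not (height (world z) of each of board_a, board_b below -5 m and value of joint selector above 1.178 rad) and not (height (world z) of each of board_a, board_c below -5 m and value of joint selector above 1.178 rad) and not (height (world z) of each of board_a, board_d below -5 m and value of joint selector above 1.178 rad) and not (height (world z) of each of board_b, board_c below -5 m and value of joint selector above 1.178 rad) and not (height (world z) of each of board_b, board_d below -5 m and value of joint selector above 1.178 rad) and not (height (world z) of each of board_c, board_d below -5 m and value of joint selector above 1.178 rad) and value of joint cover above 1.2 rad and velocity of joint selector between -0.1 and 0.1 rad/s and contact force between selector and the fingers below 0.2 N), for 0.3 s.
4. the cover is closed again (value of joint cover below 0.06 rad), for 0.2 s.
5. the start button is pressed down (value of joint start above 0.004 m), for 0.1 s.
At the end, for the whole second after the job is handed in: Every board lies at rest, flat (4 mm, 0.06 rad) on the plate's floor in a bay of its own (centre within 80 mm in x, 75 mm in y of the plate's centre); the selector is within a quarter click of the number of boards; the cover is closed (under 0.06 rad); start was pressed 4 mm and is up again (all of step 1 and value of joint selector below 2.225 rad and (value of joint selector above 1.963 rad or (height (world z) of board_a below -5 m and value of joint selector above 1.44 rad) or (height (world z) of board_b below -5 m and value of joint selector above 1.44 rad) or (height (world z) of board_c below -5 m and value of joint selector above 1.44 rad) or (height (world z) of board_d below -5 m and value of joint selector above 1.44 rad) or (height (world z) of each of board_a, board_b below -5 m and value of joint selector above 0.916 rad) or (height (world z) of each of board_a, board_c below -5 m and value of joint selector above 0.916 rad) or (height (world z) of each of board_a, board_d below -5 m and value of joint selector above 0.916 rad) or (height (world z) of each of board_b, board_c below -5 m and value of joint selector above 0.916 rad) or (height (world z) of each of board_b, board_d below -5 m and value of joint selector above 0.916 rad) or (height (world z) of each of board_c, board_d below -5 m and value of joint selector above 0.916 rad)) and not (height (world z) of board_a below -5 m and value of joint selector above 1.702 rad) and not (height (world z) of board_b below -5 m and value of joint selector above 1.702 rad) and not (height (world z) of board_c below -5 m and value of joint selector above 1.702 rad) and not (height (world z) of board_d below -5 m and value of joint selector above 1.702 rad) and not (height (world z) of each of board_a, board_b below -5 m and value of joint selector above 1.178 rad) and not (height (world z) of each of board_a, board_c below -5 m and value of joint selector above 1.178 rad) and not (height (world z) of each of board_a, board_d below -5 m and value of joint selector above 1.178 rad) and not (height (world z) of each of board_b, board_c below -5 m and value of joint selector above 1.178 rad) and not (height (world z) of each of board_b, board_d below -5 m and value of joint selector above 1.178 rad) and not (height (world z) of each of board_c, board_d below -5 m and value of joint selector above 1.178 rad) and value of joint cover below 0.06 rad and value of joint start below 0.002 m); the robot touches nothing.
It fails at once if the start button is pressed while the cover is open (value of joint start above 0.004 m and value of joint cover above 0.3 rad).
It fails at once if the pot of tip cleaner is pushed more than 50 mm away or tipped over (distance of cleaner_pot from where it was at the start of the episode above 0.05 m or angle between cleaner_pot's own z axis and vertical above 0.6 rad).
Of board_a, board_b, board_c, board_d only 2 to 4 are there at a start; the rules pass over those that are not, and their reading is None.
At some moment in a run one of board_a, board_b, board_c, board_d may be knocked a few centimetres aside while the robot is not near it.
Once in a run the grip may slacken for a moment while it holds something.
It also fails if it takes over 200 s, if anything falls off the work surface, if the arm or the gripper's body presses on something with over 40 N, if the wrist force passes 120 N, or if a joint passes its speed limit or range.

## Working session

There is one attempt and no reset: what is moved stays moved. The work goes in short steps, Python scripts to look and compute and a tool call to move; the robot and the scene stay as the last step left them, time stands still between calls to the robot, and variables do not carry over. Pictures are saved under pics/ and viewed, on a budget of 14 in all, crops included, one or two more only if the job needs it, and the job is handed in when it is done.

Besides the shell and the picture viewer there is one more tool, called after "Request:" as a command line: name --argument value ..., lists and objects as JSON in quotes. drive_tool: Moves the arm, as the interface text tells. Its arguments: {"type":"object","properties":{"rows":{"type":"array"},"force":{"type":"number"}},"required":["rows"]}

```bash
ls; mkdir -p pics; cat > h.py <<'E'
import numpy as np, cv2
from scipy.spatial.transform import Rotation as R
from bench import get_obs, capture
def pix2world(c,u,v,d=None,z=None):
    K=c["intrinsics"];V=np.array(c["view"]);Ci=np.linalg.inv(V)
    r=np.array([(u-K[0][2])/K[0][0],-(v-K[1][2])/K[1][1],-1.])
    o=Ci[:3,3];w=Ci[:3,:3]@r
    if d is None: d=(z-o[2])/w[2]
    return o+w*d
def cloud(c):
    K=np.array(c["intrinsics"]);Ci=np.linalg.inv(np.array(c["view"]))
    v,u=np.mgrid[:480,:640];d=c["depth"]
    r=np.stack([(u-K[0,2])/K[0,0]*d,-(v-K[1,2])/K[1,1]*d,-d,np.ones_like(d)],-1)
    P=(r@Ci.T)[...,:3];P[d==0]=np.nan
    return P
def save(c,n,sl=None,s=1):
    im=c["pixels"] if sl is None else c["pixels"][sl]
    cv2.imwrite("pics/"+n,cv2.resize(cv2.cvtColor(np.ascontiguousarray(im),cv2.COLOR_RGB2BGR),None,fx=s,fy=s,interpolation=cv2.INTER_CUBIC))
E
python3 - <<'E'
from h import *
np.set_printoptions(precision=3,suppress=True)
print(get_obs())
ims=[]
for n in("top","side"):
    c=capture(n);save(c,n+"0.png");print(n,c["intrinsics"],np.linalg.inv(c["view"]))
    np.savez(n+".npz",**c)
E
```

```text
pics
{'time': 0.0, 'joint_positions': array([-1.177,  0.265,  1.605, -0.   ,  1.274, -0.037]), 'joint_velocities': array([ 0.   ,  0.   , -0.001,  0.001,  0.001, -0.001]), 'joint_efforts': array([  0.002, -51.51 , -36.731,   0.   ,   0.013,  -0.   ]), 'tcp_pos': array([ 281.562, -612.564,  193.95 ]), 'eef_rot': array([-3.067, -0.671,  0.001]), 'contact_force': array([ 0.253, -0.188,  0.769]), 'wrist_torque': array([-0.037, -0.017, -0.027]), 'width': 85.59200428496558}
top [[460.284   0.    313.276]
 [  0.    460.284 237.399]
 [  0.      0.      1.   ]] [[  0.028   0.983  -0.18  313.598]
 [ -0.999   0.031   0.013 102.485]
 [  0.018   0.18    0.984 998.02 ]
 [  0.      0.      0.      1.   ]]
side [[463.655   0.    329.937]
 [  0.    463.655 239.065]
 [  0.      0.      1.   ]] [[ -0.975   0.136  -0.174 309.347]
 [ -0.221  -0.625   0.749 817.231]
 [ -0.007   0.768   0.64  689.088]
 [  0.      0.      0.      1.   ]]
```

View pics/top0.png

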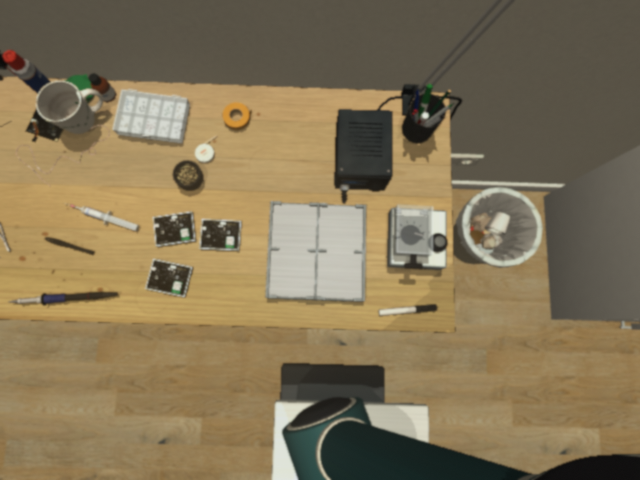

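View pics/side0.png

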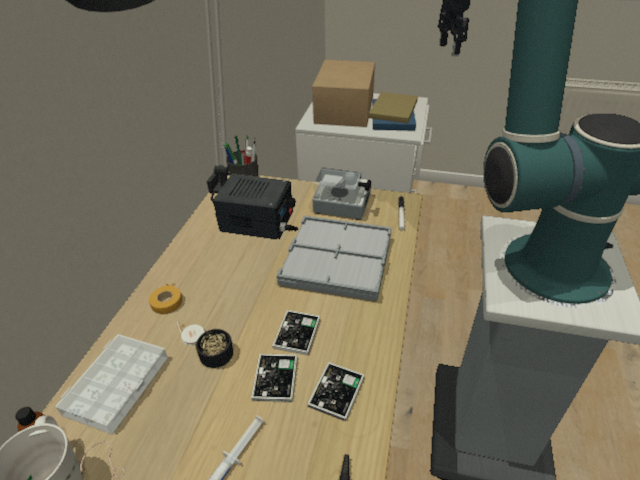

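The pictures show three boards: top view at (175,229), (221,235) and (169,278). The plate is at (317,251), the controller at (417,238) and the pot at (188,176). Next I measure them from the two depth views.

```bash
python3 - <<'E'
from h import *
np.set_printoptions(precision=1,suppress=True)
for n in("top","side"):
    c=dict(np.load(n+".npz"));P=cloud(c)
    tab=(P[...,0]>250)&(P[...,0]<750)&(P[...,1]>-350)&(P[...,1]<550)
    print(n,"table z",np.nanmedian(P[tab&(abs(P[...,2])<8)][:,2]))
    m=(tab&(P[...,2]>5)&(P[...,2]<120)).astype(np.uint8)
    k,l,s,_=cv2.connectedComponentsWithStats(m)
    for i in range(1,k):
        if s[i,4]<150: continue
        q=P[l==i]
        r=cv2.minAreaRect(q[:,:2].astype(np.float32))
        print(s[i,:4],s[i,4],"c",np.array(r[0]),"size",np.array(r[1]),"ang",round(r[2],1),"z",np.percentile(q[:,2],[5,50,95]))
E
```

```text
top table z -0.6252792319226046
[334 112  59  92] 4479 c [659.6  -9.9] size [181.1 116.9] ang 0.5 z [34.7 95.5 98.6]
[403 114  43  30] 671 c [ 734.7 -141.2] size [73.7 29.6] ang 89.4 z [ 12.8  68.  107.5]
[113 117  73  26] 1342 c [728.7 466.5] size [154.2  45.3] ang 88.9 z [10.  26.9 30.2]
[195 143  19  19] 263 c [681.7 341.4] size [42.  40.4] ang 47.0 z [ 6.3  8.9 11.7]
[173 160  31  31] 681 c [623.  368.7] size [61.2 59.8] ang 7.1 z [ 7.5 28.3 36.8]
[266 201 101 101] 9421 c [464.4  82.1] size [208.4 209.6] ang 89.6 z [21.3 24.5 32.2]
[387 204  61  66] 3663 c [ 491.6 -132.3] size [120.9 134.3] ang 88.9 z [35.5 82.6 89.2]
[102 211  37  21] 262 c [519.7 511. ] size [81.1 31.7] ang 79.9 z [ 6.1  9.9 16.3]
[153 212  43  35] 1170 c [505.2 394.5] size [67.1 87.1] ang 10.4 z [ 6.1  9.  13.1]
[199 219  42  32] 1181 c [495.4 292.8] size [86.8 66.5] ang 89.4 z [ 6.1  9.1 13. ]
[145 259  48  38] 1243 c [398.2 396.7] size [87.3 65.8] ang 80.0 z [ 6.1  9.  13.1]
[379 304  59  12] 375 c [ 344.6 -115.8] size [ 14.4 124.3] ang 7.4 z [ 7.  11.5 15.6]
side table z 0.07810030975457494
[215 148 176 154] 11611 c [564.8  44.4] size [269. 482.] ang 68.1 z [16.  26.6 97.6]
[312 168  59  52] 2393 c [ 493.6 -129.6] size [124.2 133.7] ang 88.8 z [13.2 62.1 89.1]
[398 197   6  33] 184 c [ 347.3 -114.4] size [ 12.9 126.8] ang 6.3 z [ 7.6 12.2 15.2]
[272 311  48  43] 1376 c [496.8 293.5] size [89.5 66.5] ang 89.4 z [ 7.2  9.6 13.2]
[179 325  54  43] 1447 c [650.5 352.9] size [ 60.8 125.9] ang 55.3 z [ 7.7 25.9 36.5]
[ 91 342  76  91] 2549 c [727.8 467.8] size [153.1  44.3] ang 89.7 z [ 8.9 27.4 29.6]
[251 354  46  48] 1787 c [506.4 395.1] size [66.3 88.8] ang 10.7 z [ 7.2  9.6 13. ]
[307 363  57  58] 1929 c [399.4 397.2] size [88.  67.1] ang 79.9 z [ 7.2  9.6 13.1]
[222 416  42  50] 521 c [520.4 511.1] size [78.9 33.6] ang 81.3 z [ 7.4 10.2 16.7]
[339 455  11  25] 190 c [360.5 520.8] size [14.1 36. ] ang 11.7 z [13.1 16.3 19. ]
```

```bash
cat >> h.py <<'E'
def goal(x,y,z,yaw=0,o=None):
    "print shift (m) and turn from the present measured pose to tool-down pose with tool y at yaw(deg)"
    o=o or get_obs();R0=R.from_rotvec(o["eef_rot"])
    a=np.radians(yaw);s,c=np.sin(a),np.cos(a)
    R1=R.from_matrix(np.array([[-s,c,0],[c,s,0],[0,0,-1.]]))
    d=R0.inv().apply(np.array([x,y,z])-o["tcp_pos"])/1000
    print("shift",np.round(d,4),"turn",np.round((R0.inv()*R1).as_rotvec(),4),"w",round(o["width"],1))
def boards(c):
    P=cloud(c);m=((P[...,0]>250)&(P[...,0]<600)&(P[...,1]>200)&(P[...,1]<500)&(P[...,2]>5)&(P[...,2]<30)).astype(np.uint8)
    k,l,s,_=cv2.connectedComponentsWithStats(m)
    for i in range(1,k):
        if s[i,4]<700: continue
        r=cv2.minAreaRect(P[l==i][:,:2].astype(np.float32))
        print("board",np.round(r[0],1),np.round(r[1],1),round(r[2],1))
E
python3 - <<'E'
from h import *
np.set_printoptions(precision=0,suppress=True,linewidth=200)
P=cloud(dict(np.load("top.npz")))
q=P[200:303,265:368].reshape(-1,3);q=q[(q[:,2]>10)&(q[:,2]<60)]
cx,cy=464.4,82
for nm,a,b,c0,c1 in(("x",0,1,cx,cy),("y",1,0,cy,cx)):
  for off in(-101,0,101):
    print("wall %s=%d"%(nm,off),np.array([np.percentile(q[(abs(q[:,a]-c0-off)<4)&(abs(q[:,b]-c1-t)<5)][:,2],90) for t in range(-95,96,10)]))
print(get_obs()["tcp_pos"]);goal(450,0,250)
E
```

```text
wall x=-101 [33. 35. 26. 25. 26. 28. 24. 26. 33. 34. 34. 34. 25. 24. 25. 26. 25. 25. 34. 35.]
wall x=0 [34. 32. 26. 25. 26. 26. 26. 26. 32. 33. 33. 34. 26. 27. 26. 26. 25. 26. 33. 33.]
wall x=101 [33. 34. 25. 23. 29. 26. 24. 26. 33. 33. 34. 33. 25. 26. 27. 25. 26. 30. 33. 34.]
wall y=-101 [35. 34. 33. 33. 34. 34. 33. 34. 33. 34. 34. 35. 33. 34. 35. 34. 33. 32. 34. 34.]
wall y=0 [32. 34. 34. 34. 35. 33. 33. 34. 34. 33. 33. 33. 34. 33. 33. 32. 32. 34. 33. 33.]
wall y=101 [33. 34. 33. 33. 34. 35. 33. 34. 35. 33. 34. 34. 33. 33. 34. 33. 35. 33. 34. 34.]
[ 282. -613.  194.]
shift [ 0. -0. -0.] turn [-0. -0. -1.] w 85.0
```

Request:
drive_tool --rows '[[[0.05,-0.06,-0.05],[0,0,-0.15],0.085],[[0.1,-0.12,-0.056],[0,0,-0.3],0.085],[[0.15,-0.178,-0.056],[0,0,-0.45],0.085],[[0.19,-0.225,-0.056],[0,0,-0.6],0.085],[[0.23,-0.273,-0.056],[0,0,-0.75],0.085],[[0.27,-0.321,-0.056],[0,0,-0.9],0.085],[[0.31,-0.37,-0.056],[0,0,-1.05],0.085],[[0.35,-0.415,-0.056],[0,0,-1.14],0.085]]'

```text
time: 1.1
tcp_pos: [411.5, -140.4, 251.0]
eef_rot: [2.218, 2.224, 0.0]
contact_force: [0.4, 0.4, 0.1]
width: 84.9
```

```bash
python3 - <<'E'
from h import *
np.set_printoptions(precision=4,suppress=True)
print(get_obs());boards(capture("side"))
goal(496,293,150,-.6);
E
```

```text
{'time': 1.1, 'joint_positions': array([-0.3863, -0.2375,  2.0099,  0.0001,  1.3689, -0.3891]), 'joint_velocities': array([ 1.1289, -0.119 ,  0.091 ,  0.0011,  0.0218,  0.4136]), 'joint_efforts': array([ -6.2126, -25.0687, -36.9102,  -0.1147,   0.3775,  -0.5964]), 'tcp_pos': array([ 411.5159, -140.4257,  250.9785]), 'eef_rot': array([2.2181, 2.2244, 0.0003]), 'contact_force': array([0.351 , 0.3763, 0.0571]), 'wrist_torque': array([ 0.0499, -0.0827, -0.0069]), 'width': 84.88651413967838}
board [497.  293.7] [88.4 66.7] 89.6
board [506.5 395.2] [66.4 88.7] 10.4
board [399.7 397.5] [87.8 67.2] 80.2
shift [0.4243 0.0873 0.104 ] turn [ 0.0016 -0.0068  0.0214] w 84.9
```

Request:
drive_tool --rows '[[[0.06,0.005,0],[0,0,0.01],0.085],[[0.12,0.01,0.01],[0,0,0.01],0.085],[[0.18,0.02,0.02],[0,0,0.01],0.085],[[0.24,0.03,0.03],[0,0,0.01],0.085],[[0.3,0.045,0.04],[0,0,0.01],0.085],[[0.36,0.06,0.05],[0,0,0.01],0.085],[[0.383,0.07,0.06],[0,0,0.01],0.085],[[0.383,0.07,0.06],[0,0,0.01],0.085]]'

```text
time: 2.15
tcp_pos: [480.9, 241.5, 189.4]
eef_rot: [-2.229, -2.212, 0.005]
contact_force: [0.1, -1.0, -0.1]
width: 85.0
```

```bash
python3 - <<'E'
from h import *
np.set_printoptions(precision=4,suppress=True)
c=capture("wrist");save(c,"w1.png");o=get_obs();print(o["tcp_pos"],o["joint_velocities"])
boards(c);boards(capture("side"))
for z in (60,3): goal(496.5,293.3,z,-.5)
E
```

```text
[480.9314 240.4563 190.02  ] [-0.0255 -0.031   0.0066 -0.0038  0.0058 -0.0021]
board [395.4 387.7] [65.4 67. ] 80.3
board [506.2 386.3] [66.1 66.8] 10.4
board [495.1 294.2] [86.2 66.1] 88.9
board [497.  293.3] [89.3 66.8] 89.0
board [506.6 395.2] [66.6 88.2] 10.4
board [399.5 397.2] [88.2 67.2] 79.9
shift [0.0537 0.015  0.1306] turn [-0.0014  0.0012 -0.0011] w 85.3
shift [0.0538 0.0151 0.1876] turn [-0.0014  0.0012 -0.0011] w 85.3
```

View pics/w1.png

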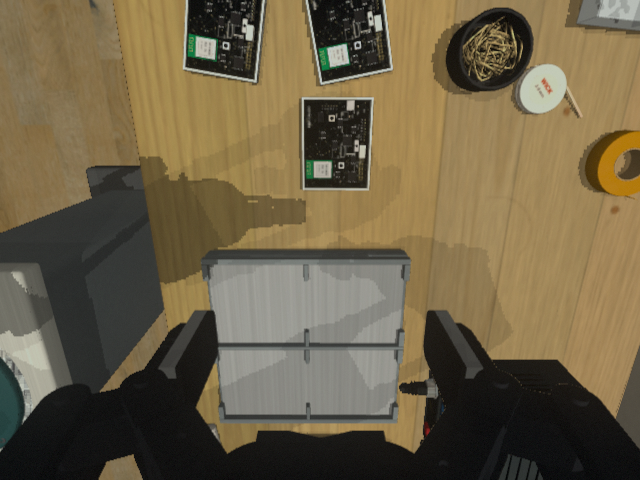

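```bash
python3 - <<'E'
from h import *
np.set_printoptions(precision=1,suppress=True)
c=capture("wrist");P=cloud(c);o=get_obs();print(o["tcp_pos"],o["width"],np.linalg.inv(c["view"])[:3,3])
q=P[280:420,150:240].reshape(-1,3);q=q[q[:,2]>120];print(len(q),np.sort(q[:,2])[:40:4], q[np.argsort(q[:,2])[:5]])
q=P[280:420,400:500].reshape(-1,3);q=q[q[:,2]>120];print(len(q),np.sort(q[:,2])[:40:4], q[np.argsort(q[:,2])[:5]])
E
```

```text
[481.4 239.6 191.1] 84.97615511813797 [481.5 325.  369.4]
5590 [239.2 240.1 240.3 240.4 240.8 240.9 241.  241.2 241.3 241.4] [[437.6 236.6 239.2]
 [437.9 246.3 239.6]
 [437.8 240.8 239.7]
 [437.6 234.7 240. ]
 [438.  237.7 240.1]]
6037 [239.1 239.7 240.  240.2 240.5 240.7 240.8 241.  241.1 241.2] [[523.3 241.1 239.1]
 [523.5 246.9 239.3]
 [523.1 236.6 239.4]
 [523.1 237.1 239.4]
 [523.2 245.2 239.7]]
```

Request:
drive_tool --rows '[[[0.04,0.012,0.05],[0,0,0],0.085],[[0.0537,0.015,0.1],[0,0,0],0.085],[[0.0537,0.015,0.14],[0,0,0],0.085],[[0.0537,0.015,0.16],[0,0,0],0.085],[[0.0537,0.015,0.16],[0,0,0],0.085],[[0.0537,0.015,0.16],[0,0,0],0.085]]'

```text
time: 3.05
tcp_pos: [498.9, 294.4, 33.4]
eef_rot: [2.233, 2.209, 0.005]
contact_force: [0.0, 0.4, 0.5]
width: 85.0
```

```bash
python3 - <<'E'
from h import *
np.set_printoptions(precision=4,suppress=True)
goal(496.5,293.3,3,-.5)
print(get_obs())
c=capture("side");save(c,"s1.png",np.s_[250:450,190:430],3)
E
```

```text
shift [-0.0012 -0.0025  0.0304] turn [ 0.0031 -0.0017 -0.0021] w 85.0
{'time': 3.05, 'joint_positions': array([ 0.4902,  0.2351,  1.9612, -0.    ,  0.9418,  0.5011]), 'joint_velocities': array([ 0.0046, -0.0089, -0.0098,  0.0023, -0.0026, -0.0002]), 'joint_efforts': array([ -0.0371, -43.1633, -30.1103,  -0.0025,   0.0596,  -0.001 ]), 'tcp_pos': array([498.9318, 294.4476,  33.3757]), 'eef_rot': array([2.2327, 2.2086, 0.0053]), 'contact_force': array([0.0485, 0.4163, 0.4949]), 'wrist_torque': array([-0.0112,  0.0087,  0.0073]), 'width': 85.04146430538225}
```

View pics/s1.png

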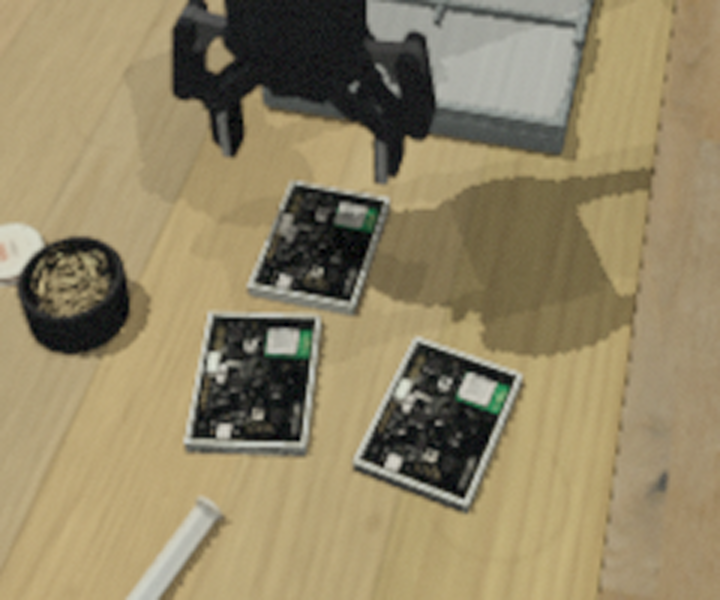

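```bash
python3 - <<'E'
from h import *
np.set_printoptions(precision=1,suppress=True)
c=capture("side");P=cloud(c)
for n,sl in(("L",np.s_[285:305,258:275]),("R",np.s_[290:315,312:328])):
    q=P[sl].reshape(-1,3);im=c["pixels"][sl].reshape(-1,3)
    q=q[(im.max(1)<70)&(q[:,2]>15)];print(n,len(q),q[np.argsort(q[:,2])[:6]].tolist() if 0 else q[np.argsort(q[:,2])[:6]])
E
```

```text
L 117 [[542.8 292.5  85.2]
 [542.8 297.9  85.7]
 [543.  291.5  86.6]
 [543.1 296.7  87. ]
 [543.2 301.8  87.2]
 [543.2 295.8  88.5]]
R 151 [[447.7 301.1  93.8]
 [444.8 291.3  94. ]
 [446.  300.9  94. ]
 [449.7 300.2  94.8]
 [447.9 300.2  95.2]
 [449.  303.   95.6]]
```

Request:
drive_tool --rows '[[[-0.0012,-0.0025,0.015],[0.003,-0.002,0],0.085],[[-0.0012,-0.0025,0.025],[0.003,-0.002,0],0.085],[[-0.0012,-0.0025,0.027],[0.003,-0.002,0],0.085],[[-0.0012,-0.0025,0.027],[0.003,-0.002,0],0.085]]'

```text
time: 3.65
tcp_pos: [494.3, 292.9, 3.6]
eef_rot: [-2.232, -2.21, 0.007]
contact_force: [0.0, 0.0, 0.7]
width: 84.9
```

```bash
python3 - <<'E'
from h import *
np.set_printoptions(precision=1,suppress=True)
print(get_obs()["contact_force"])
c=capture("side");P=cloud(c);save(c,"s2.png",np.s_[230:380,200:400],4)
m=(c["pixels"].max(2)<70)&(P[...,2]>15)&(abs(P[...,0]-496)<70)&(abs(P[...,1]-293)<20)
q=P[m];print(q[np.argsort(q[:,2])[:10]])
goal(496.5,293.3,3,-.5)
E
```

```text
[0.  0.  0.7]
[[500.5 273.7  15. ]
 [502.4 274.2  15.1]
 [538.5 285.5  55. ]
 [538.4 291.2  55.8]
 [538.3 297.1  57.1]
 [537.3 299.8  57.6]
 [538.3 290.9  58.3]
 [538.  286.1  58.4]
 [538.5 296.1  58.6]
 [538.6 301.3  58.9]]
shift [0. 0. 0.] turn [-0.  0. -0.] w 85.1
```

View pics/s2.png

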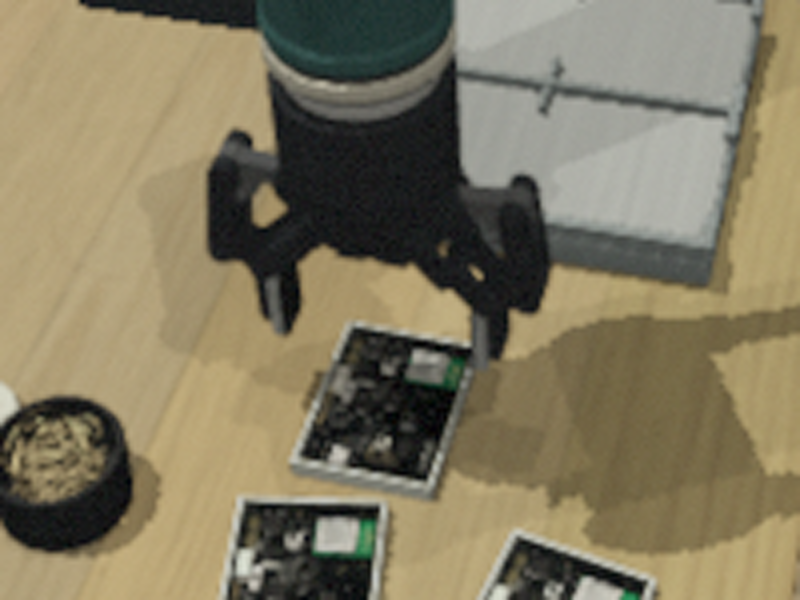

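The tips stand about 50 mm above the reported TCP: 48 mm by the wrist view and 52 mm by the side view. I'll go by the measured tips and descend with an eye on the force.

Request:
drive_tool --rows '[[[0,0,0.012],[0,0,0],0.085],[[0,0,0.024],[0,0,0],0.085],[[0,0,0.03],[0,0,0],0.085],[[0,0,0.03],[0,0,0],0.085],[[0,0,0.03],[0,0,0],0.085]]'

```text
time: 4.32
tcp_pos: [494.8, 293.0, -25.7]
eef_rot: [-2.232, -2.21, 0.005]
contact_force: [0.5, -0.1, -0.3]
width: 84.7
```

```bash
python3 - <<'E'
from h import *
np.set_printoptions(precision=1,suppress=True)
print(get_obs()["contact_force"],get_obs()["tcp_pos"])
c=capture("wrist");P=cloud(c);save(c,"w2.png")
for lo,hi in((150,240),(400,500)):
  q=P[280:420,lo:hi].reshape(-1,3);q=q[q[:,2]>12];print(q[np.argsort(q[:,2])[:3]])
boards(c)
E
```

```text
[ 0.5 -0.1 -0.3] [494.8 293.  -25.7]
[[451.6 291.   23.3]
 [451.6 290.6  23.4]
 [451.5 297.7  23.4]]
[[537.  298.4  22.5]
 [536.9 289.5  22.7]
 [536.8 290.1  22.9]]
board [402.1 386.6] [66.3 55. ] 79.7
board [506.6 386.1] [66.9 67.1] 10.2
board [595.3 371.1] [ 9.4 41.5] 0.0
board [495.  293.9] [87.7 66.6] 89.1
```

View pics/w2.png

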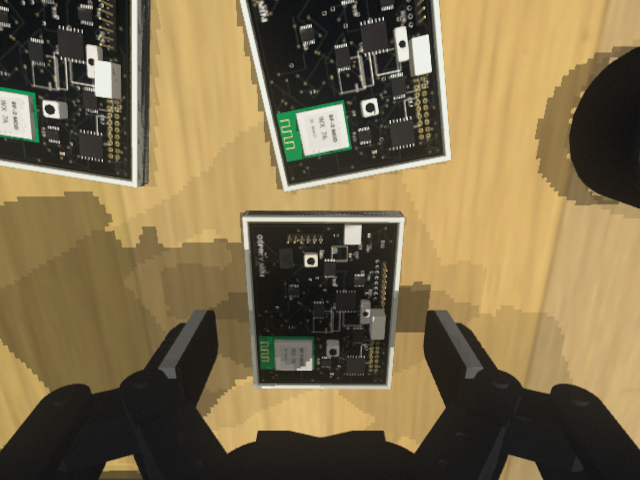

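Request:
drive_tool --rows '[[[0,0,0.008],[0,0,0],0.085],[[0,0.0005,0.0145],[0,0,0],0.085],[[0,0.0005,0.0145],[0,0,0],0.085],[[0,0.0005,0.0145],[0,0,0],0.06],[[0,0.0005,0.0145],[0,0,0],0.05],[[0,0.0005,0.0145],[0,0,0],0.05],[[0,0.0005,0.0145],[0,0,0],0.05],[[0,0.0005,0.0145],[0,0,0],0.05]]' --force 50

```text
time: 5.38
tcp_pos: [495.6, 293.2, -39.8]
eef_rot: [-2.232, -2.21, 0.004]
contact_force: [1.1, -0.5, 5.5]
width: 63.8
```

Request:
drive_tool --rows '[[[0,0,0],[0,0,0],0.05],[[0,0,-0.01],[0,0,0],0.05],[[0,0,-0.03],[0,0,0],0.05],[[0,0,-0.06],[0,0,0],0.05],[[0,0,-0.08],[0,0,0],0.05],[[0,0,-0.08],[0,0,0],0.05]]'

```text
time: 6.12
tcp_pos: [497.2, 294.1, 42.4]
eef_rot: [2.232, 2.21, 0.002]
contact_force: [0.3, -0.6, -1.8]
width: 64.2
```

```bash
python3 - <<'E'
from h import *
np.set_printoptions(precision=1,suppress=True)
print(get_obs()["contact_force"],get_obs()["tcp_pos"],get_obs()["width"])
c=capture("wrist");P=cloud(c);save(c,"w3.png")
for lo,hi in((200,290),(350,450)):
  q=P[280:420,lo:hi].reshape(-1,3);q=q[q[:,2]>12];print(q[np.argsort(q[:,2])[:3]])
np.savez("w3.npz",**c)
E
```

```text
[ 0.3 -0.6 -1.8] [497.2 294.1  42.4] 64.17976862203018
[[434.2 186.9  12. ]
 [432.8 187.8  12.1]
 [440.7 187.8  12.2]]
[[551.1 186.7  12.1]
 [555.3 186.7  12.2]
 [553.9 186.9  12.3]]
```

View pics/w3.png

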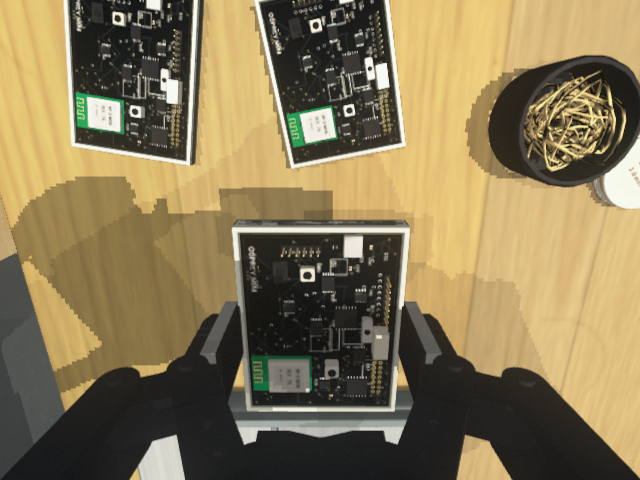

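Request:
drive_tool --rows '[[[-0.03,0,0],[0,0,0],0.05],[[-0.07,0.006,0],[0,0,0],0.05],[[-0.115,0.009,0],[0,0,0],0.05],[[-0.16,0.012,0],[0,0,0],0.05],[[-0.205,0.015,0],[0,0,0],0.05],[[-0.245,0.0173,0],[0,0,0],0.05],[[-0.262,0.0173,0],[0,0,0],0.05],[[-0.262,0.0173,0],[0,0,0],0.05]]'

```text
time: 7.18
tcp_pos: [509.1, 30.3, 39.2]
eef_rot: [-2.233, -2.206, 0.007]
contact_force: [0.4, 0.3, -1.0]
width: 64.3
```

```bash
python3 - <<'E'
from h import *
np.set_printoptions(precision=1,suppress=True)
print(get_obs()["contact_force"],get_obs()["tcp_pos"],get_obs()["width"])
goal(514.5,32,-12,-.5)
boards(capture("side"))
E
```

```text
[ 0.4  0.3 -1. ] [509.1  30.3  39.2] 64.30396514266087
shift [0.  0.  0.1] turn [-0.  0. -0.] w 64.3
board [506.3 395.1] [66.4 87.7] 10.7
board [399.4 397.1] [88.8 66.9] 79.5
```

```bash
sed -i 's/print("shift",np.round(d,4)/print("shift",[round(float(v),4) for v in d]/; s/,"turn",np.round((R0.inv()\*R1).as_rotvec(),4)/,"turn",[round(float(v),4) for v in (R0.inv()*R1).as_rotvec()]/' h.py; tail -15 h.py | head -8
```

```text
cv2.imwrite("pics/"+n,cv2.resize(cv2.cvtColor(np.ascontiguousarray(im),cv2.COLOR_RGB2BGR),None,fx=s,fy=s,interpolation=cv2.INTER_CUBIC))
def goal(x,y,z,yaw=0,o=None):
    "print shift (m) and turn from the present measured pose to tool-down pose with tool y at yaw(deg)"
    o=o or get_obs();R0=R.from_rotvec(o["eef_rot"])
    a=np.radians(yaw);s,c=np.sin(a),np.cos(a)
    R1=R.from_matrix(np.array([[-s,c,0],[c,s,0],[0,0,-1.]]))
    d=R0.inv().apply(np.array([x,y,z])-o["tcp_pos"])/1000
    print("shift",[round(float(v),4) for v in d],"turn",[round(float(v),4) for v in (R0.inv()*R1).as_rotvec()],"w",round(o["width"],1))
```

Request:
drive_tool --rows '[[[0.002,0.0054,0.01],[0,0,0],0.05],[[0.002,0.0054,0.025],[0,0,0],0.05],[[0.002,0.0054,0.035],[0,0,0],0.05],[[0.002,0.0054,0.038],[0,0,0],0.05],[[0.002,0.0054,0.038],[0,0,0],0.05],[[0.002,0.0054,0.038],[0,0,0],0.05]]'

```text
time: 7.98
tcp_pos: [515.7, 32.8, 2.5]
eef_rot: [-2.232, -2.21, 0.005]
contact_force: [-0.2, -0.6, -1.9]
width: 64.1
```

```bash
python3 - <<'E'
from h import *
o=get_obs();print(o["contact_force"],o["tcp_pos"],o["width"])
goal(514.5,32,-13,-.5)
c=capture("top");P=cloud(c)
save(c,"t2.png",np.s_[190:310,255:385],5)
E
```

```text
[-0.19719225 -0.57469746 -1.93831752] [515.72807676  32.75962595   2.5308487 ] 64.12075779350666
shift [-0.0007, -0.0012, 0.0155] turn [-0.0022, 0.002, -0.0013] w 64.1
```

View pics/t2.png

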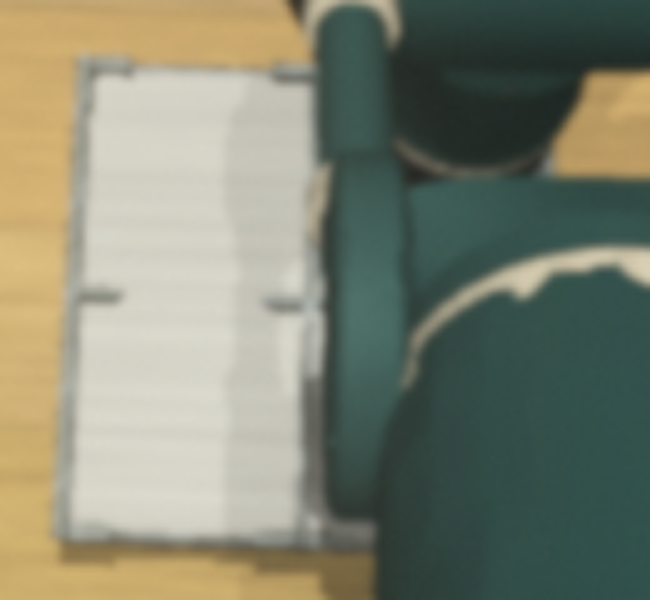

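The arm hides the bay in this view; only the free left half of the plate shows. I'll lower and release using the numbers.

Request:
drive_tool --rows '[[[-0.0007,-0.0012,0.006],[0,0,0],0.05],[[-0.0007,-0.0012,0.012],[0,0,0],0.05],[[-0.0007,-0.0012,0.0155],[0,0,0],0.05],[[-0.0007,-0.0012,0.016],[0,0,0],0.05],[[-0.0007,-0.0012,0.016],[0,0,0],0.05]]'

```text
time: 8.65
tcp_pos: [514.1, 32.1, -13.9]
eef_rot: [-2.232, -2.21, 0.006]
contact_force: [-0.2, 0.2, -2.8]
width: 64.1
```

```bash
python3 - <<'E'
from h import *
o=get_obs();print(o["contact_force"],o["tcp_pos"],o["width"])
goal(514.5,32,-14.8,-.5)
E
```

```text
[-0.17525946  0.20061187 -2.8259864 ] [514.05176931  32.05566012 -13.91341058] 64.09158106894898
shift [-0.0, 0.0005, 0.0009] turn [-0.003, 0.002, -0.0013] w 64.1
```

Next: down the last 1 mm, open, up, then over towards the next board.

Request:
drive_tool --rows '[[[0,0,0.001],[0,0,0],0.05],[[0,0,0.001],[0,0,0],0.076],[[0,0,0.001],[0,0,0],0.076],[[0,0,0.001],[0,0,0],0.076],[[0,0,-0.01],[0,0,0],0.076],[[0,0,-0.04],[0,0,0],0.076],[[0,0,-0.09],[0,0,0],0.08],[[0,0,-0.13],[0,0,0],0.085]]'

```text
time: 9.65
tcp_pos: [515.0, 32.3, 118.9]
eef_rot: [2.232, 2.21, -0.003]
contact_force: [0.5, 0.2, 0.1]
width: 84.5
```

Request:
drive_tool --rows '[[[0.04,-0.005,0],[0,0,-0.03],0.085],[[0.09,-0.005,0],[0,0,-0.08],0.085],[[0.14,-0.005,0],[0,0,-0.12],0.085],[[0.19,-0.005,0],[0,0,-0.16],0.085],[[0.24,-0.005,0],[0,0,-0.19],0.085],[[0.29,-0.005,0],[0,0,-0.19],0.085],[[0.32,-0.005,0],[0,0,-0.19],0.085],[[0.32,-0.005,0],[0,0,-0.19],0.085]]'

```text
time: 10.65
tcp_pos: [512.5, 354.7, 116.3]
eef_rot: [-2.009, -2.414, 0.003]
contact_force: [-1.1, 0.1, -0.5]
width: 84.7
```

```bash
cat >> h.py <<'E'
def plate(c):
    "boards lying in the plate: top faces of pallets, z 34..50 "
    P=cloud(c);m=((abs(P[...,0]-465)<98)&(abs(P[...,1]-82)<98)&(P[...,2]>30)&(P[...,2]<60)).astype(np.uint8)
    m=cv2.morphologyEx(m,cv2.MORPH_OPEN,np.ones((5,5)))
    k,l,s,_=cv2.connectedComponentsWithStats(m)
    for i in range(1,k):
        if s[i,4]<300: continue
        r=cv2.minAreaRect(P[l==i][:,:2].astype(np.float32));print("in plate",np.round(r[0],1),np.round(r[1],1),round(r[2],1),"z",np.percentile(P[l==i][:,2],[5,50,95]).round(1))
E
python3 - <<'E'
from h import *
o=get_obs();print(o["contact_force"],o["tcp_pos"],o["width"],o["joint_velocities"])
c=capture("wrist");boards(c);plate(c)
c=capture("side");boards(c);plate(c)
goal(505.5,394.5,3,10.5)
E
```

```text
[-1.11136906  0.05071745 -0.47519486] [512.54024584 354.6667211  116.32350128] 84.74750080054137 [-0.03643814 -0.01829584  0.03385931 -0.02073679  0.0104808  -0.0120214 ]
board [506.7 488.3] [27.6 16. ] 76.1
board [397.3 397.9] [86.1 66.5] 80.0
board [504.5 395.7] [66.1 85.3] 10.5
board [506.6 394.8] [66.3 88.9] 10.3
board [399.5 397.5] [87.8 67.1] 79.8
in plate [515.7  31.1] [93.4 66.7] 89.8 z [32.5 34.8 38.5]
shift [0.0431, 0.0011, 0.1128] turn [-0.0033, 0.0019, -0.0024] w 85.1
```

Request:
drive_tool --rows '[[[0.03,0.001,0.04],[0,0,0],0.085],[[0.0431,0.001,0.08],[0,0,0],0.085],[[0.0431,0.001,0.115],[0,0,0],0.085],[[0.0431,0.001,0.135],[0,0,0],0.085],[[0.0431,0.001,0.135],[0,0,0],0.085],[[0.0431,0.001,0.135],[0,0,0],0.085]]'

```text
time: 11.5
tcp_pos: [506.9, 394.9, -17.9]
eef_rot: [-2.014, -2.411, 0.002]
contact_force: [-0.1, 0.4, 0.3]
width: 84.8
```

```bash
python3 - <<'E'
from h import *
o=get_obs();print(o["contact_force"],o["tcp_pos"],o["width"])
c=capture("wrist");boards(c)
boards(capture("side"))
goal(505.3,395.2,-38,10.5)
E
```

```text
[-0.14368707  0.35507391  0.27510868] [506.88056974 394.92876133 -17.87575895] 84.8280083819814
board [506.9 488.5] [27.9 16.1] 75.3
board [397.5 397.8] [87.6 67. ] 80.3
board [504.7 395.4] [66.4 87.4] 10.5
board [596.6 386.2] [14.2  3.2] 65.2
board [506.6 394.9] [66.5 88.5] 10.3
board [399.6 397.4] [89.2 66.7] 80.1
shift [0.0001, -0.0019, 0.0206] turn [-0.0, -0.0002, -0.0038] w 84.6
```

Request:
drive_tool --rows '[[[0,-0.0019,0.01],[0,0,0],0.085],[[0,-0.0019,0.0206],[0,0,0],0.085],[[0,-0.0019,0.0206],[0,0,0],0.085],[[0,-0.0019,0.0206],[0,0,0],0.06],[[0,-0.0019,0.0206],[0,0,0],0.05],[[0,-0.0019,0.0206],[0,0,0],0.05],[[0,-0.0019,0.0206],[0,0,0],0.05],[[0,-0.0019,0.0206],[0,0,0],0.05]]' --force 60

```text
time: 12.6
tcp_pos: [504.1, 394.7, -39.6]
eef_rot: [-2.012, -2.412, 0.003]
contact_force: [0.0, 0.2, 3.4]
width: 64.0
```

Request:
drive_tool --rows '[[[0,0,0],[0,0,0],0.05],[[0,0,-0.01],[0,0,0],0.05],[[0,0,-0.03],[0,0,0],0.05],[[0,0,-0.06],[0,0,0],0.05],[[0,0,-0.08],[0,0,0],0.05],[[0,0,-0.08],[0,0,0],0.05]]'

```text
time: 13.35
tcp_pos: [505.6, 395.8, 43.0]
eef_rot: [2.013, 2.412, 0.003]
contact_force: [0.2, -1.0, -1.9]
width: 63.9
```

```bash
python3 - <<'E'
from h import *
o=get_obs();print(o["contact_force"],o["tcp_pos"],o["width"])
goal(414.5,32,42,-.5)
E
```

```text
[ 0.15538034 -0.96545263 -1.9047686 ] [505.60651881 395.774979    42.97259585] 63.85261116073894
shift [-0.3416, -0.1548, 0.0004] turn [0.0014, -0.0011, 0.1888] w 63.9
```

```bash
python3 - <<'E'
from h import *
goal(514.5,132,42,-.5)
E
```

```text
shift [-0.2611, -0.0385, 0.0007] turn [0.0014, -0.0011, 0.1888] w 63.9
```

Request:
drive_tool --rows '[[[-0.03,-0.004,0],[0,0,0.02],0.05],[[-0.07,-0.01,0],[0,0,0.06],0.05],[[-0.115,-0.017,0],[0,0,0.1],0.05],[[-0.16,-0.024,0],[0,0,0.14],0.05],[[-0.205,-0.03,0],[0,0,0.18],0.05],[[-0.245,-0.036,0],[0,0,0.1888],0.05],[[-0.261,-0.0385,0],[0,0,0.1888],0.05],[[-0.261,-0.0385,0],[0,0,0.1888],0.05]]'

```text
time: 14.35
tcp_pos: [512.1, 130.2, 39.8]
eef_rot: [-2.232, -2.208, 0.007]
contact_force: [-0.1, -0.1, -1.7]
width: 63.9
```

```bash
python3 - <<'E'
from h import *
o=get_obs();print(o["contact_force"],o["tcp_pos"],o["width"])
goal(514.5,132,0,-.5)
boards(capture("side"))
E
```

```text
[-0.10960743 -0.05465438 -1.71187539] [512.13225704 130.15193576  39.75666614] 63.87729795143288
shift [0.0019, 0.0025, 0.0397] turn [-0.0041, 0.0018, -0.002] w 63.9
board [399.3 397.1] [88.1 66.6] 79.9
```

Request:
drive_tool --rows '[[[0.0015,0.0018,0.01],[0,0,0],0.05],[[0.0015,0.0018,0.025],[0,0,0],0.05],[[0.0015,0.0018,0.035],[0,0,0],0.05],[[0.0015,0.0018,0.04],[0,0,0],0.05],[[0.0015,0.0018,0.04],[0,0,0],0.05],[[0.0015,0.0018,0.04],[0,0,0],0.05]]'

```text
time: 15.15
tcp_pos: [514.7, 132.2, 0.7]
eef_rot: [-2.231, -2.211, 0.005]
contact_force: [0.9, 1.0, -1.6]
width: 63.9
```

```bash
python3 - <<'E'
from h import *
o=get_obs();print(o["contact_force"],o["tcp_pos"],o["width"])
goal(514.5,132,-14.6,-.5)
E
```

```text
[ 0.89070699  0.98904537 -1.56382325] [514.74346624 132.21077559   0.6592635 ] 63.867636081784696
shift [-0.0002, -0.0002, 0.0153] turn [-0.0023, 0.0019, -0.0001] w 63.9
```

Request:
drive_tool --rows '[[[0,0,0.008],[0,0,0],0.05],[[0,0,0.015],[0,0,0],0.05],[[0,0,0.0163],[0,0,0],0.05],[[0,0,0.0163],[0,0,0],0.05],[[0,0,0.0163],[0,0,0],0.076],[[0,0,0.0163],[0,0,0],0.076],[[0,0,0.0163],[0,0,0],0.076],[[0,0,0.0163],[0,0,0],0.076]]'

```text
time: 16.15
tcp_pos: [514.1, 132.1, -16.2]
eef_rot: [-2.231, -2.211, 0.006]
contact_force: [1.0, -0.2, -0.9]
width: 75.8
```

Request:
drive_tool --rows '[[[0,0,-0.01],[0,0,0],0.076],[[0,0,-0.05],[0,0,0],0.076],[[0,0,-0.1],[0,0,0],0.085],[[0.03,-0.01,-0.13],[0,0,0],0.085],[[0.08,-0.04,-0.13],[0,0,0.06],0.085],[[0.13,-0.07,-0.13],[0,0,0.12],0.085],[[0.18,-0.09,-0.13],[0,0,0.16],0.085],[[0.23,-0.11,-0.13],[0,0,0.16],0.085]]'

```text
time: 17.15
tcp_pos: [406.1, 365.0, 115.0]
eef_rot: [-2.401, -2.026, 0.003]
contact_force: [0.6, 0.5, -0.0]
width: 84.9
```

```bash
python3 - <<'E'
from h import *
c=capture("wrist");boards(c)
c=capture("side");boards(c);plate(c)
o=get_obs();print(o["contact_force"],o["tcp_pos"],o["width"])
goal(398.5,397.4,-15,-10)
E
```

```text
board [506.8 488.4] [27.3 15.2] 73.6
board [397.3 397.9] [86.2 66.2] 80.0
board [595.4 371.7] [40.8  9.1] 90.0
board [399.7 397.3] [88.  67.1] 80.0
[ 0.84637956 -0.0126861   0.08922175] [405.05329638 367.86476209 115.06578146] 84.6510792075715
shift [0.028, -0.011, 0.1301] turn [-0.0024, -0.0006, 0.0105] w 84.7
```

Request:
drive_tool --rows '[[[0.02,-0.008,0.04],[0,0,0.01],0.085],[[0.028,-0.011,0.08],[0,0,0.01],0.085],[[0.028,-0.011,0.115],[0,0,0.01],0.085],[[0.028,-0.011,0.13],[0,0,0.01],0.085],[[0.028,-0.011,0.13],[0,0,0.01],0.085],[[0.028,-0.011,0.13],[0,0,0.01],0.085]]'

```text
time: 18.0
tcp_pos: [401.6, 393.3, -14.4]
eef_rot: [-2.411, -2.013, 0.001]
contact_force: [0.0, 0.8, -0.0]
width: 85.3
```

```bash
python3 - <<'E'
from h import *
o=get_obs();print(o["contact_force"],o["tcp_pos"],o["width"])
c=capture("wrist");boards(c)
c=capture("side");boards(c);plate(c);P=cloud(c)
m=((abs(P[...,0]-515)<35)&(abs(P[...,1]-132)<45));print(m.sum(),np.nanpercentile(P[m][:,2],[5,25,50,75,95]))
goal(398.3,397.5,-38,-10)
E
```

```text
[ 0.01024967  0.83637619 -0.01117668] [401.55899787 393.30754869 -14.44055022] 85.33381239371633
board [506.3 487.1] [25.  16.3] 74.3
board [397.4 397.9] [86.7 66.3] 80.0
board [399.5 397.1] [88.5 66.8] 79.9
in plate [538.4 136.3] [34.5 92.5] 17.2 z [32.5 34.7 38.7]
415 [30.36026149 33.66823087 34.62078182 35.6688611  38.59342077]
shift [0.0033, -0.004, 0.0238] turn [-0.0005, -0.0002, -0.0046] w 84.9
```

Request:
drive_tool --rows '[[[0.0033,-0.004,0.01],[0,0,0],0.085],[[0.0033,-0.004,0.0235],[0,0,0],0.085],[[0.0033,-0.004,0.0235],[0,0,0],0.085],[[0.0033,-0.004,0.0235],[0,0,0],0.06],[[0.0033,-0.004,0.0235],[0,0,0],0.05],[[0.0033,-0.004,0.0235],[0,0,0],0.05],[[0.0033,-0.004,0.0235],[0,0,0],0.05],[[0.0033,-0.004,0.0235],[0,0,0],0.05]]'

```text
time: 19.1
tcp_pos: [397.2, 396.9, -39.2]
eef_rot: [-2.411, -2.014, 0.004]
contact_force: [0.8, 0.1, 2.8]
width: 63.9
```

Request:
drive_tool --rows '[[[0,0,0],[0,0,0],0.05],[[0,0,-0.01],[0,0,0],0.05],[[0,0,-0.03],[0,0,0],0.05],[[0,0,-0.06],[0,0,0],0.05],[[0,0,-0.08],[0,0,0],0.05],[[0,0,-0.08],[0,0,0],0.05]]'

```text
time: 19.85
tcp_pos: [397.9, 397.5, 42.2]
eef_rot: [-2.41, -2.014, 0.001]
contact_force: [-0.2, -0.2, -1.7]
width: 64.3
```

```bash
python3 - <<'E'
from h import *
o=get_obs();print(o["contact_force"],o["tcp_pos"],o["width"])
goal(414.5,132,42,-.5)
c=capture("side");plate(c)
E
```

```text
[-0.21650516 -0.20659621 -1.71123079] [397.89477866 397.48875001  42.15666346] 64.27724346145955
shift [-0.2583, 0.0635, 0.0001] turn [-0.0006, -0.0002, -0.17] w 64.3
in plate [544.6  97.6] [ 37.3 166.8] 12.2 z [32.2 34.6 39.7]
```

Request:
drive_tool --rows '[[[-0.03,0.004,0],[0,0,-0.02],0.05],[[-0.07,0.015,0],[0,0,-0.06],0.05],[[-0.115,0.027,0],[0,0,-0.1],0.05],[[-0.16,0.039,0],[0,0,-0.14],0.05],[[-0.205,0.05,0],[0,0,-0.17],0.05],[[-0.245,0.06,0],[0,0,-0.17],0.05],[[-0.2583,0.0635,0],[0,0,-0.17],0.05],[[-0.2583,0.0635,0.0],[0,0,-0.17],0.05]]'

```text
time: 20.9
tcp_pos: [412.8, 130.6, 40.0]
eef_rot: [-2.232, -2.208, 0.007]
contact_force: [-0.2, 0.5, -1.5]
width: 63.8
```

Request:
drive_tool --rows '[[[0,0,0.01],[0,0,0],0.05],[[0,0,0.03],[0,0,0],0.05],[[0,0,0.04],[0,0,0],0.05],[[0,0,0.04],[0,0,0],0.05],[[0,0,0.04],[0,0,0],0.05]]'

```text
time: 21.52
tcp_pos: [413.7, 131.5, 1.1]
eef_rot: [-2.23, -2.212, 0.005]
contact_force: [-0.1, 0.4, -1.7]
width: 63.7
```

```bash
python3 - <<'E'
from h import *
o=get_obs();print(o["contact_force"],o["tcp_pos"],o["width"])
goal(414.5,132,-14.6,-.5)
E
```

```text
[-0.11712933  0.41367497 -1.71627103] [413.73659926 131.49751555   1.08702237] 63.66282322357307
shift [0.0005, 0.0008, 0.0157] turn [-0.0026, 0.0019, 0.0006] w 63.7
```

Request:
drive_tool --rows '[[[0.0005,0.0008,0.008],[0,0,0],0.05],[[0.0005,0.0008,0.015],[0,0,0],0.05],[[0.0005,0.0008,0.0165],[0,0,0],0.05],[[0.0005,0.0008,0.0165],[0,0,0],0.05],[[0.0005,0.0008,0.0165],[0,0,0],0.076],[[0.0005,0.0008,0.0165],[0,0,0],0.076],[[0.0005,0.0008,0.0165],[0,0,0],0.076],[[0.0005,0.0008,0.0165],[0,0,0],0.076]]'

```text
time: 22.52
tcp_pos: [414.0, 131.5, -15.9]
eef_rot: [-2.231, -2.211, 0.006]
contact_force: [0.4, 0.3, 0.3]
width: 76.2
```

Request:
drive_tool --rows '[[[0,0,-0.01],[0,0,0],0.076],[[0,0,-0.05],[0,0,0],0.076],[[0,0,-0.1],[0,0,0],0.076],[[0,0,-0.15],[0,0,0],0.076],[[-0.05,0.01,-0.2],[0,0,0],0.076],[[-0.1,0.02,-0.24],[0,0,0],0.076],[[-0.15,0.03,-0.24],[0,0,0],0.076],[[-0.2,0.04,-0.24],[0,0,0],0.076]]'

```text
time: 23.52
tcp_pos: [454.2, -70.4, 227.3]
eef_rot: [2.229, 2.209, -0.002]
contact_force: [0.0, 0.9, -0.5]
width: 75.6
```

Request:
drive_tool --rows '[[[-0.05,0,0],[0,0,0],0.076],[[-0.1,0.01,0],[0,0,0],0.076],[[-0.14,0.02,0],[0,0,0],0.076],[[-0.17,0.03,0],[0,0,0],0.076],[[-0.17,0.03,0],[0,0,0],0.076],[[-0.17,0.03,0],[0,0,0],0.076]]'

```text
time: 24.28
tcp_pos: [481.3, -238.1, 225.0]
eef_rot: [-2.23, -2.21, 0.005]
contact_force: [0.5, 1.1, 0.1]
width: 75.9
```

```bash
python3 - <<'E'
from h import *
o=get_obs();print(o["contact_force"],o["tcp_pos"],o["width"])
c=capture("side");plate(c);boards(c)
c=capture("wrist");plate(c);save(c,"w4.png");np.savez("w4.npz",**c)
E
```

```text
[0.46031974 1.09575748 0.06955769] [ 481.27284504 -238.06622117  225.0216398 ] 75.94721008028081
in plate [522.8  85.6] [ 73.5 191.5] 7.4 z [31.9 34.7 38.3]
in plate [416.4 129.7] [98.2 66.3] 89.2 z [32.2 34.7 38.1]
```

View pics/w4.png

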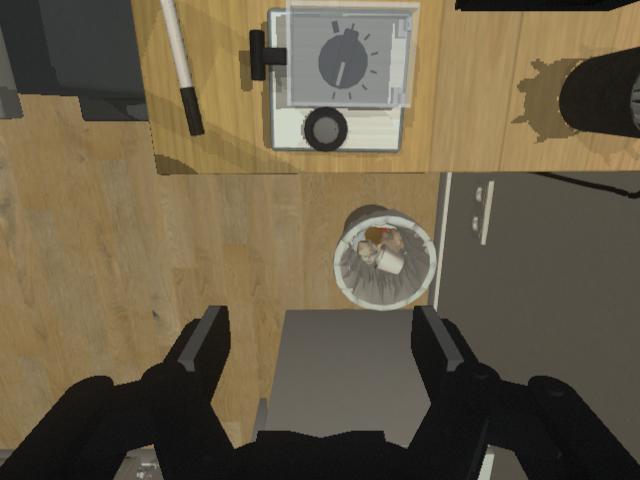

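```bash
python3 - <<'E'
from h import *
np.set_printoptions(precision=1,suppress=True)
c=dict(np.load("w4.npz"));P=cloud(c);save(c,"w4c.png",np.s_[0:155,240:420],4)
for u,v in((257,40),(257,55),(257,70),(326,129),(326,112),(343,60),(342,78),(272,150),(405,150),(285,140),(350,33),(395,140),(300,95),(410,100)): print((u,v),P[v,u])
blk=c["pixels"].max(2)<60
q=P[25:90,245:270][blk[25:90,245:270]];q=q[q[:,2]>50];print("bar",len(q),np.percentile(q,[2,50,98],axis=0))
E
```

```text
(257, 40) [ 432.  -102.1   85.4]
(257, 55) [ 431.2 -112.4   84.5]
(257, 70) [ 430.5 -123.2   84.6]
(326, 129) [ 485.3 -169.5   67.3]
(326, 112) [ 485.5 -155.4   57.4]
(343, 60) [ 498.4 -117.1   89.8]
(342, 78) [ 498.  -129.7   85.7]
(272, 150) [ 428.  -194.     0.6]
(405, 150) [ 570.7 -195.1    0.2]
(285, 140) [ 446.7 -180.3   44.5]
(350, 33) [503.5 -98.5  88.9]
(395, 140) [ 550.5 -181.    46.3]
(300, 95) [ 464.4 -142.1   88.1]
(410, 100) [ 552.8 -146.5   87.7]
bar 790 [[ 425.2 -129.    79.3]
 [ 431.9 -112.1   82.9]
 [ 439.8  -95.7   85.2]]
```

View pics/w4c.png

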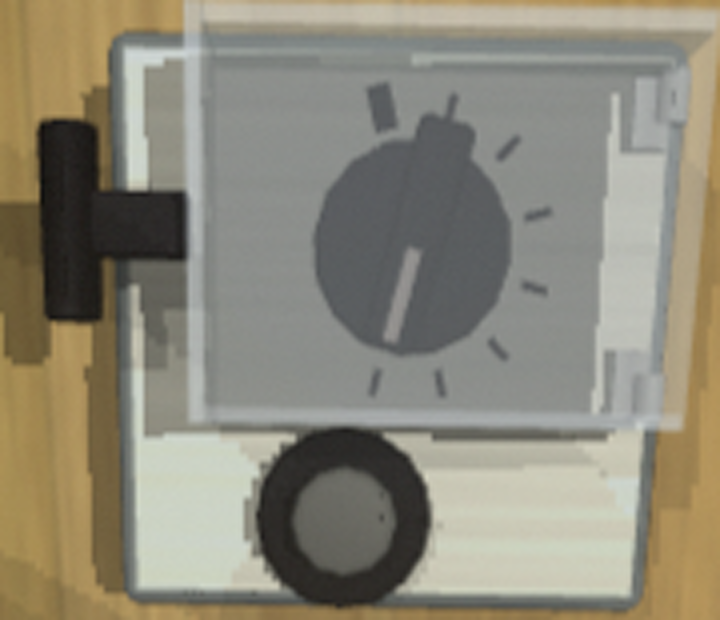

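The crop shows the broad mark at (380,107) and the white pointer line at (388,340), beside the seventh mark. So the selector stands at 7 and has to turn 120° counter-clockwise to reach 3. The handle bar measures (431.5, -112, ~79) against a stated height of 78, so that agrees.

Request:
drive_tool --rows '[[[0.015,-0.006,0],[0,0,0.18],0.06],[[0.03,-0.012,0],[0,0,0.36],0.06],[[0.05,-0.02,0],[0,0,0.54],0.06],[[0.07,-0.03,0.01],[0,0,0.72],0.06],[[0.09,-0.04,0.02],[0,0,0.9],0.06],[[0.11,-0.046,0.04],[0,0,1.08],0.06],[[0.126,-0.05,0.06],[0,0,1.26],0.06],[[0.126,-0.05,0.08],[0,0,1.44],0.06]]' --force 25

```text
time: 25.38
tcp_pos: [431.8, -110.3, 144.4]
eef_rot: [3.134, 0.187, -0.004]
contact_force: [0.2, 0.4, -0.2]
width: 60.2
```

Request:
drive_tool --rows '[[[0,0,0.01],[0,0,0.12],0.06],[[0,0,0.02],[0,0,0.12],0.06],[[0,0,0.02],[0,0,0.12],0.06],[[0,0,0.02],[0,0,0.12],0.06]]'

```text
time: 25.88
tcp_pos: [432.8, -112.3, 125.3]
eef_rot: [3.139, 0.005, -0.004]
contact_force: [0.7, -0.8, 0.7]
width: 60.4
```

```bash
python3 - <<'E'
from h import *
np.set_printoptions(precision=1,suppress=True)
o=get_obs();print(o["contact_force"],o["tcp_pos"],o["width"],o["joint_positions"])
goal(431.5,-112.2,60,-90)
c=capture("wrist");P=cloud(c);np.savez("w5.npz",**c)
for lo,hi in((180,320),(330,480)):
  q=P[280:420,lo:hi].reshape(-1,3);q=q[q[:,2]>130];print(q[np.argsort(q[:,2])[:3]])
for n in("side","top"):
  c=capture(n);P=cloud(c);m=(c["pixels"].max(2)<60)&(P[...,0]>415)&(P[...,0]<445)&(abs(P[...,1]+112)<22)&(P[...,2]>60)&(P[...,2]<95)
  print(n,m.sum(), np.percentile(P[m],[3,50,97],axis=0) if m.sum()>5 else '')
c=capture("side")
E
```

```text
[ 0.7 -0.8  0.7] [ 432.8 -112.3  125.3] 60.41152389289558 [-0.3 -0.1  2.1 -0.   1.1  1.3]
shift [-0.0011, -0.0003, 0.0653] turn [0.0022, 0.0023, 0.0034] w 60.4
[[434.6 -81.8 165.1]
 [427.3 -81.9 166.1]
 [428.5 -82.1 166.5]]
[[ 428.5 -142.2  166.3]
 [ 435.5 -142.1  166.4]
 [ 439.4 -142.3  166.4]]
side 57 [[ 427.6 -126.1   75.9]
 [ 432.4 -107.3   82.3]
 [ 443.8  -93.1   85.6]]
top 83 [[ 425.7 -127.8   79.4]
 [ 429.6 -113.2   82.4]
 [ 435.7  -95.2   84.8]]
```

Request:
drive_tool --rows '[[[-0.0013,0,0.03],[0,0,0],0.06],[[-0.0013,0,0.06],[0,0,0],0.06],[[-0.0013,0,0.085],[0,0,0],0.06],[[-0.0013,0,0.0965],[0,0,0],0.06],[[-0.0013,0,0.0965],[0,0,0],0.06],[[-0.0013,0,0.0965],[0,0,0],0.06]]'

```text
time: 26.82
tcp_pos: [431.9, -112.9, 29.4]
eef_rot: [3.139, 0.003, -0.002]
contact_force: [0.6, -0.4, 0.0]
width: 60.0
```

```bash
python3 - <<'E'
from h import *
o=get_obs();print(o["contact_force"],o["tcp_pos"],o["width"])
goal(431.3,-112.2,28.5,-90)
c=capture("wrist");save(c,"w6.png")
E
```

```text
[ 0.55787896 -0.42225607  0.04991855] [ 431.9325638  -112.94392876   29.35528162] 60.01789325567547
shift [-0.0006, -0.0007, 0.0009] turn [0.0025, 0.0012, 0.002] w 60.0
```

View pics/w6.png

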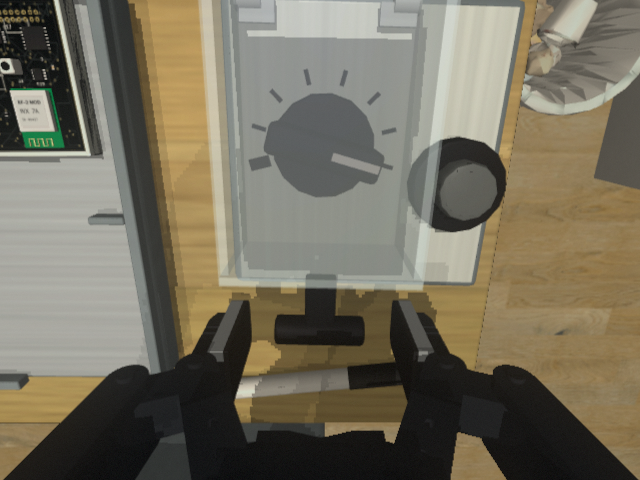

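The handle sits centred between the tips at (319,330) with the fingers clear of the cover. I'll pinch it and swing.

Request:
drive_tool --rows '[[[-0.0006,-0.0004,0],[0,0,0],0.05],[[-0.0006,-0.0004,0],[0,0,0],0.03],[[-0.0006,-0.0004,0],[0,0,0],0.03],[[-0.0006,-0.0004,0],[0,0,0],0.03],[[-0.0006,-0.0004,0],[0,0,0],0.03],[[-0.0006,-0.0004,0],[0,0,0],0.03]]' --force 25

```text
time: 27.62
tcp_pos: [430.7, -112.4, 28.9]
eef_rot: [3.139, 0.003, -0.004]
contact_force: [-0.9, -0.3, 5.6]
width: 34.9
```

Request:
drive_tool --rows '[[[0.003,0,-0.01],[0,0,0],0.03],[[0.0075,0,-0.0211],[0,0,0],0.03],[[0.0185,0,-0.0405],[0,0,0],0.03],[[0.0327,0,-0.0577],[0,0,0],0.03],[[0.0497,0,-0.0722],[0,0,0],0.03],[[0.0689,0,-0.0835],[0,0,0],0.03],[[0.0898,0,-0.0913],[0,0,0],0.03],[[0.0898,0,-0.0913],[0,0,0],0.03]]'

```text
time: 28.62
tcp_pos: [522.0, -114.4, 121.0]
eef_rot: [3.135, 0.005, -0.003]
contact_force: [-1.6, -8.3, 1.8]
width: 34.5
```

```bash
python3 - <<'E'
from h import *
np.set_printoptions(precision=1,suppress=True)
o=get_obs();print(o["contact_force"],o["tcp_pos"],o["width"])
goal(431.3+89.8,-112.5,29+91.3,-90)
c=capture("side");save(c,"s3.png",np.s_[90:240,270:420],4);np.savez("s3.npz",**c)
E
```

```text
[-1.6 -8.3  1.8] [ 522.  -114.4  121. ] 34.52650740888644
shift [-0.0009, -0.0019, 0.0007] turn [0.0065, 0.0016, 0.003] w 34.5
```

View pics/s3.png

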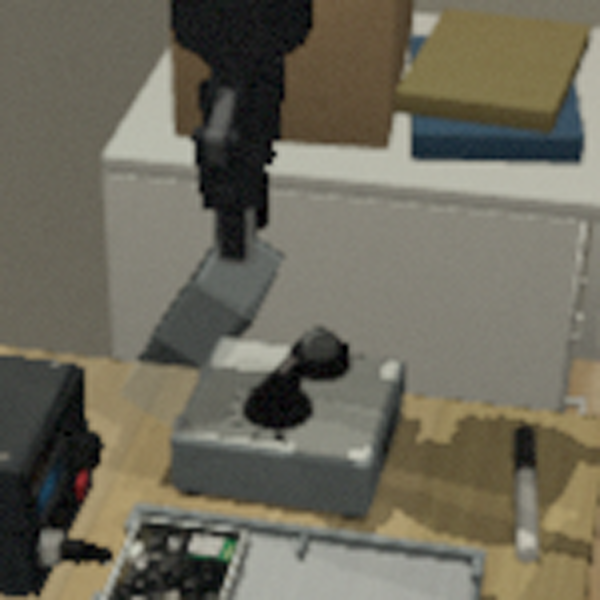

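The side view shows the cover about 60° up, its handle still in the gripper at (235,245) in the crop. The arc goes on, with a small y correction because the box is turned about 1°.

Request:
drive_tool --rows '[[[0.0219,0.002,-0.0041],[0,0,0],0.03],[[0.0442,0.0025,-0.0043],[0,0,0],0.03],[[0.0662,0.003,-0.0006],[0,0,0],0.03],[[0.0873,0.0035,0.0068],[0,0,0],0.03],[[0.102,0.004,0.0145],[0,0,0],0.03],[[0.102,0.004,0.0145],[0,0,0],0.03],[[0.102,0.004,0.0145],[0,0,0],0.03]]'

```text
time: 29.55
tcp_pos: [624.9, -116.8, 106.8]
eef_rot: [3.138, 0.003, 0.003]
contact_force: [2.6, -3.3, 5.6]
width: 35.4
```

```bash
python3 - <<'E'
from h import *
np.set_printoptions(precision=1,suppress=True)
o=get_obs();print(o["contact_force"],o["tcp_pos"],o["width"],o["joint_positions"])
c=capture("side");P=cloud(c)
q=P[140:190,290:350].reshape(-1,3);q=q[(q[:,0]>540)&(q[:,0]<640)&(abs(q[:,1]+114)<50)&(q[:,2]>60)]
print(len(q));
for a in range(60,170,12):
  s=q[abs(q[:,2]-a)<6]
  if len(s): print(a,len(s),np.percentile(s[:,0],[5,50,95]))
E
```

```text
[ 2.6 -3.3  5.6] [ 624.9 -116.8  106.8] 35.35279511077008 [-0.2  0.3  1.8 -0.   1.1  1.3]
976
60 33 [565.1 583.6 601.8]
72 124 [566.2 584.7 605.2]
84 128 [570.2 587.7 607.6]
96 133 [572.9 591.  610.8]
108 106 [576.6 590.7 611.4]
120 95 [579.2 590.5 610.7]
132 162 [582.7 605.  617.1]
144 134 [584.4 593.5 616.3]
156 31 [613.4 614.9 622.8]
168 30 [614.8 617.7 624.8]
```

Request:
drive_tool --rows '[[[0,0,0],[0,0,0],0.06],[[0,0,0],[0,0,0],0.06],[[0,0,0],[0,0,0],0.06],[[0,0,-0.02],[0,0,0],0.06],[[0,0,-0.06],[0,0,0],0.06],[[0,0,-0.11],[0,0,0],0.06],[[-0.03,0,-0.13],[0,0,-0.15],0.05],[[-0.08,0,-0.13],[0,0,-0.3],0.04]]'

```text
time: 30.6
tcp_pos: [544.9, -116.0, 239.6]
eef_rot: [3.1, 0.481, 0.006]
contact_force: [-0.6, -1.0, 0.5]
width: 40.3
```

```bash
python3 - <<'E'
from h import *
np.set_printoptions(precision=1,suppress=True)
o=get_obs();print(o["contact_force"],o["tcp_pos"],o["width"])
c=dict(np.load("w4.npz"));print("sel~",pix2world(c,341.5,61,z=50),"btn",pix2world(c,326,129,z=66))
goal(498,-120,150,-15)
c=capture("side");P=cloud(c)
q=P[140:190,290:350].reshape(-1,3);q=q[(q[:,0]>540)&(q[:,0]<640)&(abs(q[:,1]+114)<50)&(q[:,2]>60)]
for a in range(60,170,12):
  s=q[abs(q[:,2]-a)<6]
  if len(s): print(a,len(s),np.percentile(s[:,0],[5,50,95]))
E
```

```text
[-0.6 -1.   0.5] [ 544.9 -116.   239.6] 40.25120612604411
sel~ [ 499.2 -113.4   50. ] btn [ 485.4 -169.5   66. ]
shift [-0.0461, -0.0108, 0.0894] turn [0.006, -0.0003, -1.0014] w 40.3
60 26 [564.5 582.7 602.8]
72 122 [566.1 584.2 603.3]
84 126 [570.4 587.7 607.4]
96 139 [573.2 589.5 611.3]
108 110 [576.5 591.1 610.9]
120 92 [578.4 590.5 610.1]
132 159 [583.1 605.3 618.6]
144 135 [583.7 592.4 615.3]
156 27 [613.3 614.8 619.2]
168 14 [614.7 617.3 621.7]
```

Request:
drive_tool --rows '[[[-0.01,-0.002,0],[0,0,-0.17],0.04],[[-0.02,-0.004,0],[0,0,-0.34],0.04],[[-0.03,-0.006,0.02],[0,0,-0.51],0.04],[[-0.04,-0.009,0.04],[0,0,-0.68],0.04],[[-0.046,-0.0108,0.06],[0,0,-0.85],0.04],[[-0.046,-0.0108,0.08],[0,0,-1.0],0.04],[[-0.046,-0.0108,0.0894],[0,0,-1.0],0.04],[[-0.046,-0.0108,0.0894],[0,0,-1.0],0.04]]'

```text
time: 31.65
tcp_pos: [495.1, -119.0, 145.6]
eef_rot: [-2.501, -1.9, 0.006]
contact_force: [0.1, 1.5, -0.2]
width: 40.1
```

```bash
python3 - <<'E'
from h import *
np.set_printoptions(precision=1,suppress=True)
o=get_obs();print(o["contact_force"],o["tcp_pos"],o["width"])
c=capture("wrist");save(c,"w7.png");np.savez("w7.npz",**c)
c=capture("top");np.savez("t7.npz",**c);c=capture("side");np.savez("s7.npz",**c)
E
```

```text
[ 0.1  1.5 -0.2] [ 495.1 -119.   145.6] 40.11032477719928
```

View pics/w7.png

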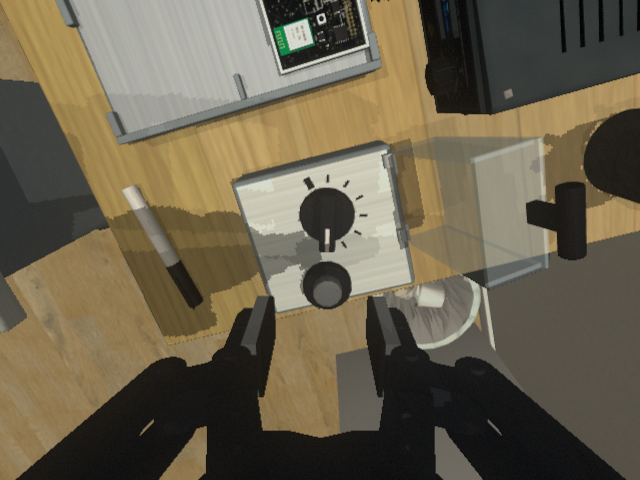

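The cover stands open at the right (565,220). The selector is at (326,215) with its bar along the image's vertical, as wanted for yaw -15, and the pointer is down at 7.

```bash
python3 - <<'E'
from h import *
np.set_printoptions(precision=1,suppress=True)
for n in("w7","t7","s7"):
  c=dict(np.load(n+".npz"));P=cloud(c)
  near=(np.hypot(P[...,0]-499,P[...,1]+115)<32)
  disc=near&(c["pixels"].max(2)<90)&(P[...,2]>47)&(P[...,2]<56)
  bar=near&(P[...,2]>60)&(P[...,2]<78)
  if disc.sum()>10: (x,y),r=cv2.minEnclosingCircle(P[disc|bar][:,:2].astype(np.float32));print(n,"circle",x,y,r)
  if bar.sum()>10:
    r=cv2.minAreaRect(P[bar][:,:2].astype(np.float32));print("bar",bar.sum(),np.array(r[0]),np.array(r[1]),r[2],np.median(P[bar][:,2]))
  b=(np.hypot(P[...,0]-485,P[...,1]+169)<20)&(P[...,2]>60)&(P[...,2]<80)
  if b.sum()>10: (x,y),r=cv2.minEnclosingCircle(P[b][:,:2].astype(np.float32));print("btn",x,y,r,np.median(P[b][:,2]))
E
```

```text
w7 circle 500.2245788574219 -112.70555114746094 29.669919967651367
bar 1011 [ 500.7 -113.1] [43.8 12. ] 73.71337127685547 72.04624845577447
btn 485.50830078125 -169.34091186523438 11.71213436126709 66.86092485400155
t7 circle 497.2991943359375 -117.77392578125 26.294200897216797
bar 140 [ 500.7 -114.4] [44. 13.] 73.40908813476562 70.37795148762734
s7 circle 502.8150329589844 -112.29020690917969 22.180194854736328
bar 97 [ 502.9 -112.3] [43.4 13.7] 74.4451904296875 70.44531766290947
btn 487.33026123046875 -169.89114379882812 12.556979179382324 66.20709516995487
```

```bash
python3 - <<'E'
from h import *
goal(500.8,-113.2,50,-16.3)
c=dict(np.load("w7.npz"));P=cloud(c)
for lo,hi in((200,300),(340,450)):
  q=P[280:420,lo:hi].reshape(-1,3);q=q[q[:,2]>130];print(q[np.argsort(q[:,2])[:3]])
E
```

```text
shift [0.0074, 0.0029, 0.0967] turn [-0.0005, 0.0027, 0.0145] w 39.6
[[ 474.23181022 -116.38180333  182.36238408]
 [ 477.04121979 -106.46911891  182.92771644]
 [ 474.39837971 -116.27576179  183.41209433]]
[[ 513.14078294 -126.86552587  182.70276227]
 [ 512.5593534  -129.34146268  182.72176979]
 [ 515.28200035 -119.30228639  183.3271106 ]]
```

Request:
drive_tool --rows '[[[0.0074,0.0029,0.03],[0,0,0.014],0.04],[[0.0074,0.0029,0.06],[0,0,0.014],0.04],[[0.0074,0.0029,0.085],[0,0,0.014],0.04],[[0.0074,0.0029,0.0967],[0,0,0.014],0.04],[[0.0074,0.0029,0.0967],[0,0,0.014],0.04],[[0.0074,0.0029,0.0967],[0,0,0.014],0.04]]'

```text
time: 32.55
tcp_pos: [501.0, -113.3, 50.1]
eef_rot: [2.511, 1.885, -0.003]
contact_force: [0.2, -0.1, -0.6]
width: 40.1
```

```bash
python3 - <<'E'
from h import *
o=get_obs();print(o["contact_force"],o["tcp_pos"],o["width"])
goal(500.8,-113.2,20,-16.3)
E
```

```text
[ 0.21812371 -0.08317768 -0.59528187] [ 500.99073221 -113.26015748   50.12156945] 40.06080479581126
shift [0.0001, -0.0002, 0.0301] turn [-0.0, 0.0027, 0.0014] w 40.1
```

Request:
drive_tool --rows '[[[0,0,0.015],[0,0,0],0.04],[[0,0,0.03],[0,0,0],0.04],[[0,0,0.03],[0,0,0],0.03],[[0,0,0.03],[0,0,0],0.01],[[0,0,0.03],[0,0,0],0.005],[[0,0,0.03],[0,0,0],0.005],[[0,0,0.03],[0,0,0],0.005],[[0,0,0.03],[0,0,0],0.005]]' --force 50

```text
time: 33.55
tcp_pos: [501.3, -113.5, 18.8]
eef_rot: [2.51, 1.885, -0.002]
contact_force: [6.2, -1.4, -7.6]
width: 10.8
```

```bash
python3 - <<'E'
from h import *
o=get_obs();print(o["contact_force"],o["tcp_pos"],o["width"],o["joint_positions"])
goal(500.8,-113.2,20,-16.3)
E
```

```text
[ 6.21572677 -1.4367757  -7.57187016] [ 501.34383188 -113.46583324   18.7810175 ] 10.795304258744322 [-0.26899463  0.14275587  2.10576939 -0.00350644  0.89193543  0.01600655]
shift [0.0001, -0.0006, -0.0012] turn [0.0012, 0.0027, 0.0017] w 10.8
```

Request:
drive_tool --rows '[[[0,0,0],[0,0,-0.15],0.005],[[0,0,0],[0,0,-0.3],0.005],[[0,0,0],[0,0,-0.45],0.005],[[0,0,0],[0,0,-0.6],0.005],[[0,0,0],[0,0,-0.75],0.005],[[0,0,0],[0,0,-0.9],0.005],[[0,0,0],[0,0,-1.047],0.005],[[0,0,0],[0,0,-1.047],0.005]]'

```text
time: 34.55
tcp_pos: [500.8, -113.7, 18.8]
eef_rot: [1.235, 2.888, -0.005]
contact_force: [5.1, -3.4, -7.4]
width: 10.7
```

Request:
drive_tool --rows '[[[0,0,0],[0,0,-0.15],0.005],[[0,0,0],[0,0,-0.3],0.005],[[0,0,0],[0,0,-0.45],0.005],[[0,0,0],[0,0,-0.6],0.005],[[0,0,0],[0,0,-0.75],0.005],[[0,0,0],[0,0,-0.9],0.005],[[0,0,0],[0,0,-1.047],0.005],[[0,0,0],[0,0,-1.047],0.005]]'

```text
time: 35.55
tcp_pos: [500.7, -114.3, 18.8]
eef_rot: [0.374, -3.118, 0.006]
contact_force: [4.4, -5.5, -7.4]
width: 10.6
```

```bash
python3 - <<'E'
from h import *
o=get_obs();print(o["contact_force"],o["tcp_pos"],o["width"],o["joint_positions"],o["wrist_torque"])
goal(500.8,-113.2,20,103.7)
E
```

```text
[ 4.39037994 -5.46875941 -7.42803962] [ 500.70396987 -114.25837138   18.79236252] 10.633305925927214 [-0.26974599  0.14251631  2.10602658 -0.00534026  0.89269295 -2.07602554] [-0.89918523 -0.79136409  0.05014471]
shift [-0.0003, 0.001, -0.0012] turn [-0.0038, -0.0017, -0.0003] w 10.6
```

Release, lift clear, then check the selector's angle.

Request:
drive_tool --rows '[[[0,0,0],[0,0,0],0.03],[[0,0,0],[0,0,0],0.04],[[0,0,0],[0,0,0],0.04],[[0,0,-0.02],[0,0,0],0.04],[[0,0,-0.06],[0,0,0],0.04],[[0,0,-0.11],[0,0,0],0.05],[[0,0,-0.16],[0,0,0],0.05],[[0,0,-0.2],[0,0,0],0.05]]'

```text
time: 36.55
tcp_pos: [500.6, -112.5, 221.5]
eef_rot: [0.376, -3.118, 0.004]
contact_force: [0.5, -0.3, -0.3]
width: 50.3
```

```bash
python3 - <<'E'
from h import *
np.set_printoptions(precision=1,suppress=True)
o=get_obs();print(o["contact_force"],o["tcp_pos"],o["width"])
for n in ("side","top"):
  c=capture(n);P=cloud(c)
  bar=(np.hypot(P[...,0]-501,P[...,1]+113)<32)&(P[...,2]>58)&(P[...,2]<78)
  r=cv2.minAreaRect(P[bar][:,:2].astype(np.float32)) if bar.sum()>9 else 0;print("bar",bar.sum(),r)
  if n=="side":
    save(c,"s8.png",np.s_[90:240,270:420],4);plate(c)
    q=P[140:190,290:350].reshape(-1,3);q=q[(q[:,0]>540)&(q[:,0]<640)&(abs(q[:,1]+114)<50)&(q[:,2]>60)]
    for a in range(60,170,24):
      s=q[abs(q[:,2]-a)<6]
      if len(s): print(a,len(s),np.percentile(s[:,0],[5,50,95]))
goal(613,-116,220,90)
E
```

```text
[ 0.5 -0.3 -0.3] [ 500.6 -112.5  221.5] 50.280655568071246
bar 136 ((502.61688232421875, -111.53858947753906), (41.47621536254883, 18.173994064331055), 11.789552688598633)
in plate [523.7  84.9] [ 74.3 191.3] 8.0 z [32.  34.6 38.2]
in plate [416.4 129. ] [99.3 66.4] 89.6 z [32.  34.6 38.1]
60 31 [564.  578.5 605.2]
84 129 [570.5 586.7 609.5]
108 112 [575.7 591.1 611.2]
132 163 [583.1 605.  618.6]
156 25 [613.2 615.  617.1]
bar 149 ((500.1468505859375, -114.14141845703125), (43.41869354248047, 12.451101303100586), 14.456451416015625)
shift [-0.1054, -0.0284, 0.0061] turn [-0.0056, 0.0069, 0.2401] w 49.6
```

View pics/s8.png

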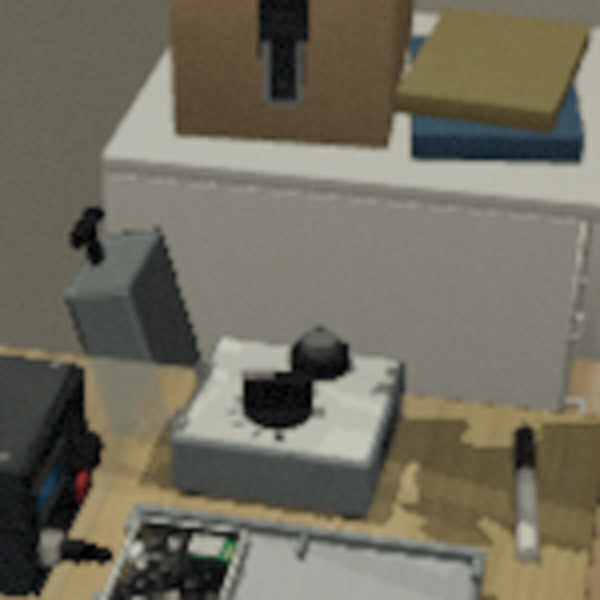

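The bar now lies at 14.5° by the top view (11.8° by the side view), against 13.7° expected for position 3. The cover still stands open at (115,290) in the crop. Next is closing: grasp the handle again above the pose where I let go.

Request:
drive_tool --rows '[[[-0.02,-0.005,0],[0,0,0.12],0.06],[[-0.05,-0.013,0],[0,0,0.24],0.06],[[-0.08,-0.021,0],[0,0,0.24],0.06],[[-0.105,-0.028,0],[0,0,0.24],0.06],[[-0.117,-0.0315,0.006],[0,0,0.24],0.06],[[-0.117,-0.0315,0.006],[0,0,0.24],0.06],[[-0.117,-0.0315,0.006],[0,0,0.24],0.06]]' --force 25

```text
time: 37.52
tcp_pos: [620.2, -115.2, 211.8]
eef_rot: [0.0, -3.137, 0.003]
contact_force: [0.2, 0.4, 0.3]
width: 60.0
```

```bash
python3 - <<'E'
from h import *
np.set_printoptions(precision=1,suppress=True)
o=get_obs();print(o["contact_force"],o["tcp_pos"],o["width"])
goal(624.9,-116.8,150,90);goal(624.9,-116.8,107,90)
for n in("wrist","side"):
  c=capture(n);P=cloud(c)
  m=(c["pixels"].max(2)<70)&(P[...,0]>595)&(P[...,0]<650)&(abs(P[...,1]+116)<25)&(P[...,2]>130)&(P[...,2]<175)
  print(n,m.sum(), np.percentile(P[m],[3,50,97],axis=0) if m.sum()>5 else '')
E
```

```text
[0.2 0.4 0.3] [ 620.2 -115.2  211.8] 60.0043897979518
shift [-0.0049, -0.0015, 0.0618] turn [-0.0017, -0.0046, 0.0003] w 60.0
shift [-0.0051, -0.0014, 0.1048] turn [-0.0017, -0.0046, 0.0003] w 60.0
wrist 1085 [[ 608.6 -132.4  141. ]
 [ 613.8 -116.5  162.2]
 [ 621.  -100.6  164.4]]
side 73 [[ 611.  -133.3  137.9]
 [ 615.3 -112.5  158.8]
 [ 621.8  -98.2  164.4]]
```

Request:
drive_tool --rows '[[[0.0048,-0.0009,0.03],[0,0,0],0.06],[[0.0048,-0.0009,0.06],[0,0,0],0.06],[[0.0048,-0.0009,0.09],[0,0,0],0.06],[[0.0048,-0.0009,0.1033],[0,0,0],0.06],[[0.0048,-0.0009,0.1033],[0,0,0],0.06],[[0.0048,-0.0009,0.1033],[0,0,0],0.06]]'

```text
time: 38.38
tcp_pos: [617.3, -116.7, 110.8]
eef_rot: [0.001, -3.141, 0.004]
contact_force: [0.9, -0.4, 0.5]
width: 59.7
```

```bash
python3 - <<'E'
from h import *
o=get_obs();print(o["contact_force"],o["tcp_pos"],o["width"])
goal(615,-116.3,108.5,90)
a0=np.radians(118.4)
for d in range(10,104,10):
    a=a0-np.radians(d);print(d,round(-127.2*np.cos(a)+127.2*np.cos(a0),1),round(127.2*np.sin(a)-127.2*np.sin(a0),1))
E
```

```text
[ 0.89119881 -0.44231871  0.54309428] [ 617.33762771 -116.74444963  110.80194972] 59.710476735694854
shift [0.0023, 0.0005, 0.0023] turn [-0.0026, -0.0005, 0.0003] w 59.7
10 -20.3 8.8
20 -41.9 13.9
30 -64.1 15.3
40 -86.1 12.7
50 -107.3 6.4
60 -127.2 -3.6
70 -145.0 -16.8
80 -160.2 -32.9
90 -172.4 -51.4
100 -181.2 -71.7
```

Request:
drive_tool --rows '[[[0.0023,0.0005,0.0023],[0,0,0],0.06],[[0.0023,0.0005,0.0023],[0,0,0],0.045],[[0.0023,0.0005,0.0023],[0,0,0],0.03],[[0.0023,0.0005,0.0023],[0,0,0],0.03],[[0.0023,0.0005,0.0023],[0,0,0],0.03],[[0.0023,0.0005,0.0023],[0,0,0],0.03]]' --force 25

```text
time: 39.12
tcp_pos: [614.6, -116.8, 107.4]
eef_rot: [0.001, -3.14, 0.005]
contact_force: [0.9, -5.9, 3.0]
width: 35.1
```

Request:
drive_tool --rows '[[[0.01,0,-0.005],[0,0,0],0.03],[[0.0203,0.0004,-0.0088],[0,0,0],0.03],[[0.0419,0.0008,-0.0139],[0,0,0],0.03],[[0.0641,0.0013,-0.0153],[0,0,0],0.03],[[0.0861,0.0017,-0.0127],[0,0,0],0.03],[[0.1073,0.0021,-0.0064],[0,0,0],0.03],[[0.1272,0.0025,0.0036],[0,0,0],0.03],[[0.1272,0.0025,0.0036],[0,0,0],0.03]]'

```text
time: 40.12
tcp_pos: [484.4, -113.7, 103.6]
eef_rot: [0.001, -3.136, 0.004]
contact_force: [-3.6, -5.2, 7.2]
width: 35.0
```

```bash
python3 - <<'E'
from h import *
o=get_obs();print(o["contact_force"],o["tcp_pos"],o["width"])
goal(431.3,-113,29,90)
E
```

```text
[-3.6183556  -5.17905599  7.18154314] [ 484.41789888 -113.68029074  103.57399108] 34.984082347687625
shift [0.0527, 0.0009, 0.0749] turn [-0.0024, -0.0058, 0.0003] w 35.0
```

Request:
drive_tool --rows '[[[0.0178,0.0003,0.0132],[0,0,0],0.03],[[0.033,0.0006,0.0293],[0,0,0],0.03],[[0.0452,0.0009,0.0478],[0,0,0],0.03],[[0.053,0.001,0.0681],[0,0,0],0.03],[[0.0545,0.001,0.077],[0,0,0],0.03],[[0.0545,0.001,0.078],[0,0,0],0.03],[[0.0545,0.001,0.078],[0,0,0],0.03]]'

```text
time: 41.0
tcp_pos: [427.3, -112.1, 24.0]
eef_rot: [0.002, -3.129, 0.001]
contact_force: [-9.0, -5.0, 4.2]
width: 35.3
```

```bash
python3 - <<'E'
from h import *
np.set_printoptions(precision=1,suppress=True)
o=get_obs();print(o["contact_force"],o["tcp_pos"],o["width"])
goal(431.3,-113,29,90)
c=capture("side");P=cloud(c)
m=(abs(P[...,0]-500)<40)&(abs(P[...,1]+113)<30)&(P[...,2]>78)&(P[...,2]<120)
print(m.sum(),np.percentile(P[m][:,2],[5,50,95]))
E
```

```text
[-9.  -5.   4.2] [ 427.3 -112.1   24. ] 35.3087830006501
shift [-0.004, -0.0009, -0.005] turn [-0.0008, -0.0122, 0.001] w 35.3
439 [88.  90.1 92.2]
```

Request:
drive_tool --rows '[[[-0.003,0,-0.001],[0,0,0],0.03],[[-0.003,0,-0.001],[0,0,0],0.06],[[-0.003,0,-0.001],[0,0,0],0.06],[[-0.003,0,-0.001],[0,0,0],0.06],[[-0.003,0,-0.03],[0,0,0],0.06],[[-0.003,0,-0.08],[0,0,0],0.06],[[-0.003,0,-0.12],[0,0,0],0.05],[[-0.003,0,-0.15],[0,0,0],0.03]]'

```text
time: 42.05
tcp_pos: [436.4, -112.3, 178.1]
eef_rot: [0.001, -3.141, 0.004]
contact_force: [0.8, -0.3, -0.2]
width: 32.7
```

```bash
python3 - <<'E'
from h import *
np.set_printoptions(precision=1,suppress=True)
o=get_obs();print(o["contact_force"],o["tcp_pos"],o["width"])
S0=dict(np.load("side.npz"));T0=dict(np.load("top.npz"))
for n,c in(("side",capture("side")),("side0",S0),("top",capture("top")),("top0",T0)):
  P=cloud(c);m=(c["pixels"].max(2)<60)&(P[...,0]>410)&(P[...,0]<445)&(abs(P[...,1]+112)<22)&(P[...,2]>60)&(P[...,2]<110)
  print(n,m.sum(), np.percentile(P[m],[3,50,97],axis=0).round(1).tolist() if m.sum()>5 else '')
  m=(abs(P[...,0]-470)<12)&(abs(P[...,1]+113)<30)&(P[...,2]>70)&(P[...,2]<120);print("lid front z",np.median(P[m][:,2]))
goal(485.8,-169.5,100,90);goal(485.8,-169.5,40,90)
E
```

```text
[ 0.8 -0.3 -0.2] [ 436.4 -112.3  178.1] 32.71455373647536
side 56 [[428.4, -128.8, 82.6], [433.4, -109.7, 86.7], [443.4, -92.5, 90.3]]
lid front z 91.30336574650909
side0 56 [[427.6, -127.7, 77.4], [432.4, -107.2, 82.2], [443.8, -92.2, 85.7]]
lid front z 88.04278952855014
top 99 [[427.1, -126.6, 82.7], [432.4, -112.7, 86.2], [443.0, -96.5, 89.7]]
lid front z 90.44885100467081
top0 94 [[426.7, -127.1, 78.1], [431.4, -112.0, 82.2], [443.6, -95.7, 85.7]]
lid front z 87.23292972577883
shift [-0.0466, -0.0562, 0.0807] turn [-0.0041, 0.0052, 0.0007] w 29.8
shift [-0.0463, -0.0559, 0.1407] turn [-0.0041, 0.0052, 0.0007] w 29.8
```

The lid still stands about 4 mm high at the handle (~0.035 rad), in both views. I'll press it down on the handle with closed fingers.

Request:
drive_tool --rows '[[[0.004,0,0.04],[0,0,0],0.0],[[0.004,0,0.075],[0,0,0],0.0],[[0.004,0,0.105],[0,0,0],0.0],[[0.004,0,0.12],[0,0,0],0.0],[[0.004,0,0.128],[0,0,0],0.0],[[0.004,0,0.132],[0,0,0],0.0],[[0.004,0,0.133],[0,0,0],0.0],[[0.004,0,0.133],[0,0,0],0.0]]'

```text
time: 43.15
tcp_pos: [430.0, -112.3, 46.7]
eef_rot: [0.001, -3.135, 0.002]
contact_force: [-16.3, 4.6, 31.2]
width: -0.2
```

```bash
cat > lid.py <<'E'
from h import *
o=get_obs();print(o["contact_force"],o["tcp_pos"],o["width"])
for n in("side","top"):
  c=capture(n);P=cloud(c)
  m=(abs(P[...,0]-470)<12)&(abs(P[...,1]+113)<30)&(P[...,2]>70)&(P[...,2]<120);print(n,"lid front z",m.sum(),np.median(P[m][:,2]), "(start 88.0 / 87.2)")
E
python3 lid.py
```

```text
[-16.34524289   4.57288251  31.21527346] [ 429.98302942 -112.33079054   46.67852953] -0.22365776308935567
side lid front z 135 87.7470218364781 (start 88.0 / 87.2)
top lid front z 156 86.8007293582715 (start 88.0 / 87.2)
```

Closed. Lift off and go above the start button.

Request:
drive_tool --rows '[[[0,0,-0.02],[0,0,0],0.0],[[0,0,-0.06],[0,0,0],0.0],[[-0.02,-0.02,-0.08],[0,0,0],0.0],[[-0.045,-0.05,-0.08],[0,0,0],0.0],[[-0.055,-0.057,-0.07],[0,0,0],0.0],[[-0.055,-0.057,-0.05],[0,0,0],0.0],[[-0.055,-0.057,-0.03],[0,0,0],0.0],[[-0.055,-0.057,-0.03],[0,0,0],0.0]]'

```text
time: 44.25
tcp_pos: [483.6, -168.1, 70.1]
eef_rot: [0.001, -3.133, -0.001]
contact_force: [-0.7, 0.5, 0.8]
width: -0.0
```

```bash
python3 lid.py; python3 -c "
from h import *
goal(485.8,-169.5,33,90)"
```

```text
[-0.71972508  0.48810181  0.80584825] [ 483.60038989 -168.13439233   70.13454527] -0.014471109268112882
side lid front z 135 88.15242129271917 (start 88.0 / 87.2)
top lid front z 341 87.18576515781945 (start 88.0 / 87.2)
shift [-0.0002, -0.0004, 0.0395] turn [-0.0014, -0.0039, 0.0005] w -0.0
```

Request:
drive_tool --rows '[[[-0.0002,-0.0004,0.025],[0,0,0],0.0],[[-0.0002,-0.0004,0.038],[0,0,0],0.0],[[-0.0002,-0.0004,0.044],[0,0,0],0.0],[[-0.0002,-0.0004,0.048],[0,0,0],0.0],[[-0.0002,-0.0004,0.05],[0,0,0],0.0],[[-0.0002,-0.0004,0.05],[0,0,0],0.0],[[-0.0002,-0.0004,0.05],[0,0,0],0.0]]'

```text
time: 45.22
tcp_pos: [486.1, -169.9, 24.9]
eef_rot: [0.001, -3.138, 0.002]
contact_force: [-7.5, 3.3, 14.4]
width: -0.1
```

The force is 14 N, well over the 5 N spring, and the travel is about 6.5 mm, so the button is bottomed. Retract.

Request:
drive_tool --rows '[[[0,0,0.001],[0,0,0],0.0],[[0,0,0.001],[0,0,0],0.0],[[0,0,-0.02],[0,0,0],0.0],[[0,0,-0.07],[0,0,0],0.0],[[0,0,-0.12],[0,0,0],0.0],[[0,-0.03,-0.17],[0,0,0],0.0],[[0.02,-0.08,-0.2],[0,0,0],0.0],[[0.02,-0.12,-0.2],[0,0,0],0.0]]'

```text
time: 46.22
tcp_pos: [468.6, -292.8, 228.2]
eef_rot: [-0.0, 3.137, -0.012]
contact_force: [0.7, -0.5, -0.4]
width: -0.2
```

Request:
drive_tool --rows '[[[0,-0.03,0],[0,0,0],0.0],[[0,-0.06,0],[0,0,0],0.0],[[0,-0.06,0],[0,0,0],0.0]]'

```text
time: 46.6
tcp_pos: [467.0, -351.7, 223.5]
eef_rot: [-0.003, -3.139, 0.005]
contact_force: [-0.2, 0.5, -0.2]
width: 0.0
```

```bash
python3 lid.py; python3 - <<'E'
from h import *
c=capture("side");plate(c);boards(c)
c=capture("top");plate(c);P=cloud(c)
for x,y in((515,32),(515,132),(415,132),(415,32)):
    m=(abs(P[...,0]-x)<30)&(abs(P[...,1]-y)<40);print((x,y),np.nanpercentile(P[m][:,2],[10,50,90]).round(1))
b=(np.hypot(P[...,0]-485,P[...,1]+169)<20)&(P[...,2]>58)&(P[...,2]<80);print("btn z",np.median(P[b][:,2]))
im=np.hstack([cv2.resize(c["pixels"][190:310,255:460],None,fx=3.5,fy=3.5)]);cv2.imwrite("pics/fin.png",im[...,::-1])
E
```

```text
[-0.16898491  0.54671625 -0.20623875] [ 466.9735768  -351.69654324  223.49302406] 0.021792592776974058
side lid front z 138 88.19179297261445 (start 88.0 / 87.2)
top lid front z 346 87.17832012817672 (start 88.0 / 87.2)
in plate [522.3  84.3] [ 74.4 194. ] 7.6 z [32.1 34.6 38.4]
in plate [416.3 128.8] [97.4 66.1] 89.4 z [32.3 34.6 37.8]
in plate [528.4  38.2] [90.  66.6] 89.2 z [31.1 34.  37.6]
in plate [514.7 132.3] [84.9 66.9] 89.3 z [31.2 34.1 38.2]
in plate [414.6 132.5] [84.5 65.1] 89.5 z [31.4 34.1 37.9]
(515, 32) [24.3 33.3 36.2]
(515, 132) [31.5 34.  37. ]
(415, 132) [31.7 34.  36.7]
(415, 32) [22.1 24.3 26.5]
btn z 65.4321375108625
```

View pics/fin.png

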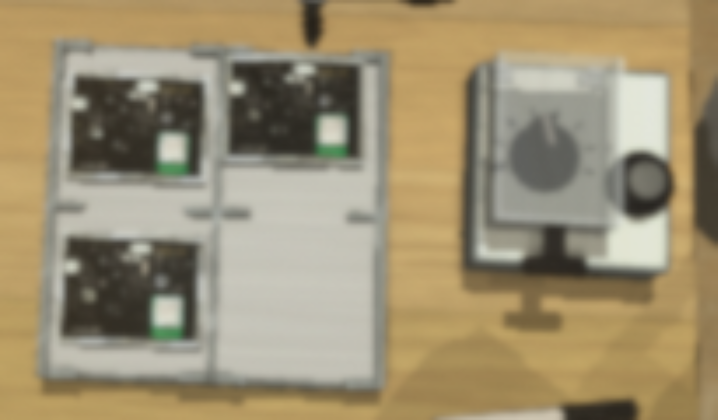

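The final top view shows three boards flat in three bays. The one at the far right was shifted to (528, 38), still inside its bay. The cover is shut and the pointer line is at its mark. One last check of the button height and that board's tilt, then sign off.

```bash
python3 - <<'E'
from h import *
from bench import sign_off
T0=dict(np.load("top.npz"));c=capture("top")
for k in(T0,c):
    P=cloud(k);b=(np.hypot(P[...,0]-485,P[...,1]+169)<10)&(P[...,2]>58)&(P[...,2]<80);print("btn z",np.median(P[b][:,2]))
for cx,cy in((528.4,35),(514.7,132.3),(414.6,132.5)):
    m=(abs(P[...,0]-cx)<31)&(abs(P[...,1]-cy)<38);q=P[m];A=np.c_[q[:,:2],np.ones(len(q))];print("tilt",np.linalg.lstsq(A,q[:,2],rcond=None)[0][:2].round(3))
print(sign_off())
E
```

```text
btn z 66.10779219521646
btn z 65.79204605535756
tilt [ 0.    -0.005]
tilt [ 0.009 -0.   ]
tilt [ 0.007 -0.008]
the job is handed in; nothing more can be done
None
```

I loaded the three boards that were present, set the selector from 7 to 3 under the open cover, closed the cover and pressed start. The job is handed in after about 47 s of robot time; sign-off gave no verdict.

**Last checks**
- **Boards:** all three lie flat in bays of their own, with pallet tops at about 34 mm and tilts under 0.01 rad. Their centres measured (528, 38), (515, 132) and (415, 132). The first had been at (516, 31) when I placed it, so it was shifted a little over 10 mm later, but it is still inside its bay.
- **Selector:** the bar lay at 14.5° in the top view and 11.8° in the side view, against 13.7° expected for position 3.
- **Cover:** after I let go it still stood about 4 mm high at the handle (roughly 0.035 rad). I pressed it down with closed fingers, and its height is now back to the starting value in both views.
- **Start button:** pressed about 6.5 mm at 14 N, after the cover was closed. It is up again: 65.8 mm against 66.1 mm at the start.

**Disagreed with the task text:** the fingertips are 35 to 48 mm behind the reported TCP, depending on the opening. Both cameras showed this, so I set all heights from the measured tips.

**Not checked:** I did not measure the cleaner pot again at the end. The arm never went close to it.

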